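# Fit the divider comb and load the pigment carrier

### The job

First lower the orange divider comb into the slotted rail of the tray, every tongue in its own slot, fully home and with its wings toward the tray's front lip, while the jars are still out of the tray. Then stand each jar that is there upright in a compartment of its own and twist its captive cap clockwise until it is tight at its stop. Set the comb and jars down gently, do not drop them or knock a jar over, and leave the tape roll and the beaker alone.

Things in the scene. Friction and masses are not known exactly. Their poses are not given: they have to be found in the camera images.
- comb_grip (a point): Loose orange divider comb, 160 g, standing upright on its teeth. This point: centre of the gripping part of its raised tab (14 mm in x, 40 in y; top 17 mm above this point), 78 mm above the tongue tips. z up, y along the comb. Spine bar 16 mm in x, 320 in y, 14 high, underside 54 mm below this point. At y = -148, -74, 0, 74, 148 mm it has five tongues and five wings.
- comb_left (a point): Point on the comb's spine 155 mm toward its +y end (31 mm above the tongue tips, 47 mm below comb_grip). Each tongue hangs 24 mm under the spine, 24 mm in x, 6 in y (tip stepped in to 20 x 4). Each flat divider wing, 6 mm thick, reaches out to 58 mm on the -x side only, its top 42 mm above the tongue tips; beyond 31 mm out it goes down to the tips' level.
- comb_right (a point): The same point at the comb's -y end, 310 mm from comb_left.
- tray: Carrier tray fixed to the bench, 128 mm in x, 344 in y; origin under its centre at bench level, z up, front (-x) roughly toward the robot. 8 mm aluminium base; front lip 24 mm high at x = -64 to -56 mm; grey rail at the back, x = 4 to 64 mm, top at z = 34 mm. Jars stand on the base (z = 8 mm) between lip and rail, a strip 60 mm deep.
- seat_left (a point): Fixed point of the tray where comb_left lies when the comb is fully seated, wings toward the front lip (tray x 30, y 155, z 41 mm). The rail has five slots open upward, each 29 mm in x, 10 in y, 26 deep, centred at tray x = 30, y = -148, -74, 0, 74, 148 mm; each tongue has about 2 mm play a side.
- seat_right (a point): Fixed point of the tray where comb_right lies when the comb is seated (tray x 30, y -155, z 41 mm). The comb's spine then lies on the rail, the tongue tips are 10 mm above the bench, and the wings divide the jar strip into four compartments 68 mm wide.
- cell_0 (a point): Fixed point of the tray: where a jar's mid point (jar_N_mid) lies when the jar stands in the middle of the rightmost of the four compartments, seen from the robot (42 mm above the tray's base; compartments are 74 mm apart along the tray's y).
- cell_1 (a point): Fixed point of the tray: where a jar's mid point (jar_N_mid) lies when the jar stands in the middle of the right-centre of the four compartments, seen from the robot (42 mm above the tray's base; compartments are 74 mm apart along the tray's y).
- cell_2 (a point): Fixed point of the tray: where a jar's mid point (jar_N_mid) lies when the jar stands in the middle of the left-centre of the four compartments, seen from the robot (42 mm above the tray's base; compartments are 74 mm apart along the tray's y).
- cell_3 (a point): Fixed point of the tray: where a jar's mid point (jar_N_mid) lies when the jar stands in the middle of the leftmost of the four compartments, seen from the robot (42 mm above the tray's base; compartments are 74 mm apart along the tray's y).
- jar_0_mid (a point): Jar with a square red body 54 x 54 mm, 54 mm high, and a round black ribbed screw cap, 40 mm in diameter, 60 to 84 mm above the foot; about 190 g, loose. This point: the jar's centre, 42 mm above its foot (cap centre 30 mm above this); z up, x and y square to its sides. May be absent (None). It can be carried by its cap.
- cap_0 (a joint): Turn of the red jar's captive cap, rad: 0 slack, grows as it is turned clockwise seen from above, 1.3 is its stop (tight; the white line then points to the white tick on the jar's shoulder). It stays where left and does not come off. Turning takes 0.05 N m; a free jar may turn along, a compartment's walls hold it.
- jar_1_mid (a point): Jar with a square blue body 54 x 54 mm, 54 mm high, and a round black ribbed screw cap, 40 mm in diameter, 60 to 84 mm above the foot; about 190 g, loose. This point: the jar's centre, 42 mm above its foot (cap centre 30 mm above this); z up, x and y square to its sides. May be absent (None). It can be carried by its cap.
- cap_1 (a joint): Turn of the blue jar's captive cap, rad: 0 slack, grows as it is turned clockwise seen from above, 1.3 is its stop (tight; the white line then points to the white tick on the jar's shoulder). It stays where left and does not come off. Turning takes 0.05 N m; a free jar may turn along, a compartment's walls hold it.
- jar_2_mid (a point): Jar with a square yellow body 54 x 54 mm, 54 mm high, and a round black ribbed screw cap, 40 mm in diameter, 60 to 84 mm above the foot; about 190 g, loose. This point: the jar's centre, 42 mm above its foot (cap centre 30 mm above this); z up, x and y square to its sides. May be absent (None). It can be carried by its cap.
- cap_2 (a joint): Turn of the yellow jar's captive cap, rad: 0 slack, grows as it is turned clockwise seen from above, 1.3 is its stop (tight; the white line then points to the white tick on the jar's shoulder). It stays where left and does not come off. Turning takes 0.05 N m; a free jar may turn along, a compartment's walls hold it.
- jar_3_mid (a point): Jar with a square green body 54 x 54 mm, 54 mm high, and a round black ribbed screw cap, 40 mm in diameter, 60 to 84 mm above the foot; about 190 g, loose. This point: the jar's centre, 42 mm above its foot (cap centre 30 mm above this); z up, x and y square to its sides. May be absent (None). It can be carried by its cap.
- cap_3 (a joint): Turn of the green jar's captive cap, rad: 0 slack, grows as it is turned clockwise seen from above, 1.3 is its stop (tight; the white line then points to the white tick on the jar's shoulder). It stays where left and does not come off. Turning takes 0.05 N m; a free jar may turn along, a compartment's walls hold it.
- tape_roll: Roll of masking tape lying flat, 104 mm across, 24 mm high; bystander.
- beaker: Empty glass beaker, 57 mm across, 71 mm high; bystander.
Mind the look-alikes: they are no part of the job. Leave any pink look-alike of the part that bears jar_2_mid alone.

How it is judged:
On the way:
1. the comb is seated in the rail, wings to the front, while every jar is still out of the tray (distance between comb_left and seat_left below 0.008 m and distance between comb_right and seat_right below 0.008 m and horizontal distance between each of jar_0_mid, jar_1_mid, jar_2_mid, jar_3_mid and cell_0 above 0.045 m and horizontal distance between each of jar_0_mid, jar_1_mid, jar_2_mid, jar_3_mid and cell_1 above 0.045 m and horizontal distance between each of jar_0_mid, jar_1_mid, jar_2_mid, jar_3_mid and cell_2 above 0.045 m and horizontal distance between each of jar_0_mid, jar_1_mid, jar_2_mid, jar_3_mid and cell_3 above 0.045 m), for 0.2 s.
At the end, for the whole second after the job is handed in: Both ends of the comb lie within 8 mm of their seats; every jar present stands at rest in a compartment (its mid point within 12 mm of a compartment's point, tilt under 0.1 rad) with its cap turned to 1.15 rad or more (distance between comb_left and seat_left below 0.008 m and distance between comb_right and seat_right below 0.008 m and (distance between jar_0_mid and cell_0 below 0.012 m or distance between jar_0_mid and cell_1 below 0.012 m or distance between jar_0_mid and cell_2 below 0.012 m or distance between jar_0_mid and cell_3 below 0.012 m) and angle between each of jar_0_mid, jar_1_mid, jar_2_mid, jar_3_mid's own z axis and vertical below 0.1 rad and value of joint each of cap_0, cap_1, cap_2, cap_3 above 1.15 rad and (distance between jar_1_mid and cell_0 below 0.012 m or distance between jar_1_mid and cell_1 below 0.012 m or distance between jar_1_mid and cell_2 below 0.012 m or distance between jar_1_mid and cell_3 below 0.012 m) and (distance between jar_2_mid and cell_0 below 0.012 m or distance between jar_2_mid and cell_1 below 0.012 m or distance between jar_2_mid and cell_2 below 0.012 m or distance between jar_2_mid and cell_3 below 0.012 m) and (distance between jar_3_mid and cell_0 below 0.012 m or distance between jar_3_mid and cell_1 below 0.012 m or distance between jar_3_mid and cell_2 below 0.012 m or distance between jar_3_mid and cell_3 below 0.012 m) and linear speed of each of jar_0, jar_1, jar_2, jar_3 below 0.02 m/s); the robot touches nothing.
It fails at once if the comb or a jar is dropped (falls faster than 1.2 m/s) (linear speed of any of comb, jar_0, jar_1, jar_2, jar_3 above 1.2 m/s).
It fails at once if a jar is knocked over (angle between any of jar_0_mid, jar_1_mid, jar_2_mid, jar_3_mid's own z axis and vertical above 0.8 rad).
It fails at once if the tape roll or the beaker is moved by more than 40 mm (distance of any of tape_roll, beaker from where it was at the start of the episode above 0.04 m).
Of jar_0, jar_1, jar_2, jar_3 only 3 to 4 are there at a start; the rules pass over those that are not, and their reading is None.
At some moment in a run one of comb, jar_0, jar_1, jar_2, jar_3 may be knocked a few centimetres aside while the robot is not near it.
It also fails if it takes over 208 s, if anything falls off the work surface, if the arm or the gripper's body presses on something with over 40 N, if the wrist force passes 120 N, or if a joint passes its speed limit or range.

### The arm

A 7-joint arm with a two-finger parallel gripper is mounted at the origin on the work surface; the furniture and walls round the work are solid. World frame = base frame: x ahead of the robot, y to its left, z up, the work surface at z = 0. Lengths are in m, angles in rad, forces in N, time in s.
With the tool pointing down it reaches from about 0.4 to 0.875 m from the base axis. Payload 19.3 kg.
Tool frame: the origin (TCP) lies at the very end of the fingers, on their centre line; the grasp point (between the pads) lies 19 mm behind it; z points along the fingers, y is the direction in which the jaws open and shut (so a half turn about z gives the same grasp; the last joint's range is limited). The gripper opens to 85 mm and grips with 20 to 120 N. Pads are 22 mm wide; open, the fingers measure 114 mm over their backs; the gripper's body (76 mm by 85 mm) begins 54 mm behind the grasp point. The pads swing forward as they close: fully open they stand 13 mm farther back than shut.
Start: joints at [-0.07, 0.521, -0.036, 1.599, 0.021, 1.021, -0.113], TCP at [0.625, -0, 0.231] pointing down, gripper open.
Joint ranges: [-2.91, 2.91], [-0.3, 2.13], [-1.5, 1.42], [0.17, 2.43], [-1.26, 4.41], [0.16, 1.93], [-2.52, 2.52]. Speed limits (rad/s): [1.89, 1.89, 2.39, 2.39, 3.01, 3.01, 3.01].

### API

Orientations are given as [roll, pitch, yaw] about the fixed x, y, z axes, in that order (R = Rz(yaw) Ry(pitch) Rx(roll)).
In Python, from workcell import bot gives the robot as it stands.
- The arm moves only by the tool carry_out, never from a script. Its argument "targets" is a list of rows, each a list of 7 numbers: the shift along the tool's x, y, z in mm, then the turn, a rotation vector about the tool's x, y, z in units of 6 degrees (1.0 is 6 degrees), then the closure in counts, from 0 (fully open) to 255 (shut). A call has 1 to 5 rows; each row shifts and turns the commanded pose from where the row before left it, along the tool's axes as they then stand; what a row does not reach is not made up. A row lasts 1/12 s, in which the tool goes at most 41.7 mm and 7.16 degrees, less where a joint would pass 70% of its speed; a pose out of reach is approached as far as the arm can. A call is refused whole if a number of a shift passes 41.7 or a number of a turn 1, either way. A call with a gripper value outside its range is refused whole. The fingers move at their own pace and stop on an object; "force" is the grip in N (left out, the last holds). Time passes only in rows, so rows that do not move let the fingers close. It gives the time, the measured TCP pose, the force and the opening at its end, in the units of the state.
- bot.observe(): the state, without advancing time (a new reading comes with each control period).
- bot.grab_frame(name): name is "scene" or "side" or "wrist"; returns a dict with "color" (480x640x3 uint8, red, green, blue), "z_map" (480x640 float32, m along the optical axis (not along the pixel's ray), 0 where there is no reading), "K" (3x3 intrinsics, pixels), "k1" (the pictures are not rectified: a ray, as slopes to the right and down, at radius r is drawn at 1 + k1 r^2 times it, then the intrinsics apply), "cam_to_world" (4x4, takes a point from camera to world coordinates); the wrist camera has in their place "T_tool_cam" (4x4, takes a point from camera to tool coordinates, whose origin is the TCP and whose axes are the flange's). Camera axes: x right, y down, z forward; pixel columns grow to the right and rows downward; lengths in m; the calibration is good to about 2 mm. A picture is of the moment at which its call begins: read the wrist's pose just before it.
- bot.job_done(): hands the job in, once; it reports no verdict.
The state is a dict: "clock": time; "qpos": joint angles; "qd": joint speeds; "joint_efforts": joint torques, N m; "position": TCP position; "tool_rot": TCP orientation; "force": force on the tool from outside, world axes, zero at the start; "moment": the same for the moment, N m; "grip_width": finger opening in m.
Only numpy, scipy, OpenCV 4.12 (cv2) and the standard library are available. Lean on these libraries where they do the work, as an engineer would, in place of code of your own. Each camera call takes 0.05 s, during which the arm holds its last target. There are 200 camera calls.

## Working session

There is one attempt and no reset: what is moved stays moved. The work goes in short steps, Python scripts to look and compute and a tool call to move; the robot and the scene stay as the last step left them, time stands still between calls to the robot, and variables do not carry over. Pictures are saved under pics/ and viewed, about 12 in all and at most 16, crops included, and the job is handed in when it is done.

Besides the shell and the picture viewer there is one more tool, called after ">>>" by a JSON object that holds its "name" and its "arguments". carry_out: Moves the arm, as the interface text tells. Its arguments: {"type":"object","properties":{"targets":{"type":"array","items":{"type":"array","items":{"type":"number"}}},"force":{"type":"number"}},"required":["targets"]}

```bash
mkdir -p pics; ls; python3 - <<'E'
from workcell import bot
import cv2,numpy as np,pickle
print(bot.observe())
for n in ["scene","side"]:
    f=bot.grab_frame(n); pickle.dump(f,open(n+'.pkl','wb'))
    cv2.imwrite(f'pics/{n}0.png',f['color'][:,:,::-1])
    print(n,f['K'],f['k1'],f['cam_to_world'])
E
```

```text
pics
{'clock': 0.0, 'qpos': array([-0.07019839,  0.52201058, -0.03632962,  1.59999716,  0.02122653,
        1.02110227, -0.11276544]), 'qd': array([ 0.00120958,  0.00023904,  0.0007541 ,  0.00129297,  0.0006779 ,
       -0.00088665,  0.00094975]), 'joint_efforts': array([-4.24098413e-03, -9.27110124e+01,  1.97758444e+00, -3.69928443e+01,
        1.76317629e-02,  8.19846697e-03, -6.58496788e-05]), 'position': array([ 6.24665502e-01, -4.39759626e-05,  2.30731741e-01]), 'tool_rot': array([-3.14046566e+00,  1.02241208e-04,  1.57083496e+00]), 'force': array([-0.26007651, -0.82702325,  0.2139497 ]), 'moment': array([-0.03875331, -0.08569663, -0.05108358]), 'grip_width': 0.08551866058817832}
scene [[599.27959489   0.         312.25141445]
 [  0.         599.27959489 241.18300879]
 [  0.           0.           1.        ]] -0.14987212272373487 [[ 0.75129252 -0.42662374  0.5035392  -0.2035365 ]
 [-0.65982521 -0.50149722  0.5595813  -0.82233092]
 [ 0.01379284 -0.7526571  -0.65826822  1.04849075]
 [ 0.          0.          0.          1.        ]]
side [[505.42870407   0.         324.8621614 ]
 [  0.         505.42870407 242.15588449]
 [  0.           0.           1.        ]] -0.009107300158499074 [[-0.82642848 -0.22443074  0.51637855 -0.2773235 ]
 [-0.56298804  0.31672408 -0.76336775  1.23037957]
 [ 0.00777367 -0.9215838  -0.38810162  0.68957944]
 [ 0.          0.          0.          1.        ]]
```

View pics/scene0.png

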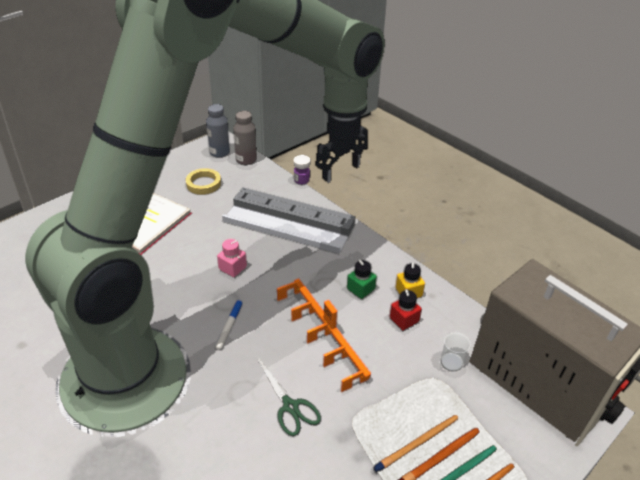

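View pics/side0.png

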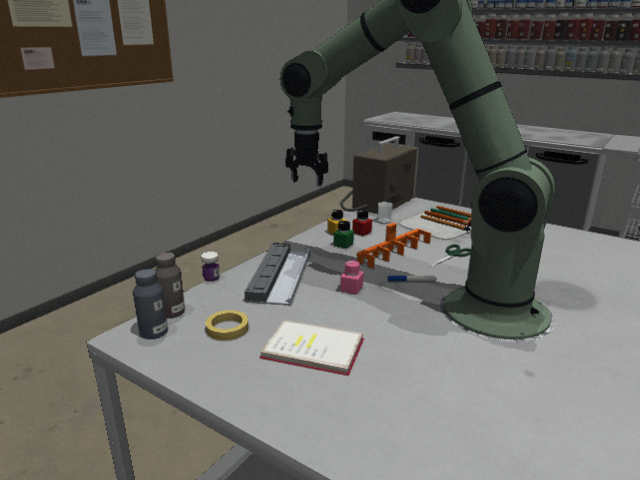

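The scene has three real jars: green (362,278), yellow (410,282) and red (406,312). Blue is absent, and the pink look-alike at (232,258) is to be left alone. The comb lies from (290,285) to (357,380), and the tray from (235,205) to (350,235). Next I measure positions.

```bash
cat > h.py <<'E'
import cv2,numpy as np,pickle
from scipy.spatial.transform import Rotation as R
from workcell import bot
def grab(n):
    s=bot.observe(); f=bot.grab_frame(n)
    if n=='wrist':
        T=np.eye(4); T[:3,:3]=R.from_euler('xyz',s['tool_rot']).as_matrix(); T[:3,3]=s['position']
        f['cam_to_world']=T@f['T_tool_cam']
    return f
def rays(f,uv):
    K=f['K']; d=(np.asarray(uv,float).reshape(-1,2)-[K[0,2],K[1,2]])/[K[0,0],K[1,1]]
    u=d.copy()
    for _ in range(8): u=d/(1+f['k1']*(u**2).sum(1,keepdims=True))
    return np.c_[u,np.ones(len(u))]
def cloud(f):
    v,u=np.mgrid[:480,:640]; r=rays(f,np.c_[u.ravel(),v.ravel()])
    p=r*f['z_map'].reshape(-1,1); T=f['cam_to_world']
    P=p@T[:3,:3].T+T[:3,3]; P[f['z_map'].ravel()==0]=np.nan
    return P.reshape(480,640,3)
def plane(f,uv,z):
    r=rays(f,uv)@f['cam_to_world'][:3,:3].T; o=f['cam_to_world'][:3,3]
    return o+r*((z-o[2])/r[:,2:3])
def proj(f,P):
    T=f['cam_to_world']; p=(np.asarray(P).reshape(-1,3)-T[:3,3])@T[:3,:3]
    u=p[:,:2]/p[:,2:]; u=u*(1+f['k1']*(u**2).sum(1,keepdims=True))
    return u*f['K'][0,0]+[f['K'][0,2],f['K'][1,2]]
HUE=dict(orange=(6,16,180),red=(0,4,150),yellow=(20,30,150),green=(50,75,100),blue=(105,125,150))
def mask(f,c):
    h=cv2.cvtColor(f['color'],cv2.COLOR_RGB2HSV); lo,hi,s=HUE[c]
    return (h[...,0]>=lo)&(h[...,0]<=hi)&(h[...,1]>=s)&(h[...,2]>40)
def rect(P):
    (c,wh,a)=cv2.minAreaRect((P[:,:2]*1000).astype(np.float32)); return np.round(c,1),np.round(wh,1),round(a,1)
E
python3 - <<'E'
from h import *
for n in ['scene','side']:
    f=pickle.load(open(n+'.pkl','rb')); P=cloud(f)
    for c in HUE:
        m=mask(f,c)&(P[...,0]>.3)&(P[...,0]<.95)&(abs(P[...,1])<.5)&(P[...,2]>.0)&(P[...,2]<.15)
        k,l,s,_=cv2.connectedComponentsWithStats(m.astype(np.uint8))
        for i in range(1,k):
            if s[i,4]<60: continue
            Q=P[l==i]; print(n,c,s[i,:5],np.nanpercentile(Q,[5,50,95],axis=0).round(3).tolist())
    # grey rail: depth z between .028 and .040
    m=(P[...,2]>.029)&(P[...,2]<.039)&(P[...,0]>.4)&(P[...,1]>-.2)&(P[...,1]<.6)
    m=cv2.morphologyEx(m.astype(np.uint8),cv2.MORPH_OPEN,np.ones((3,3)))
    k,l,s,_=cv2.connectedComponentsWithStats(m)
    for i in range(1,k):
        if s[i,4]>300: print(n,'rail',s[i],rect(P[l==i]),P[l==i].mean(0).round(3))
E
```

```text
scene orange [ 278  279   92  112 1764] [[0.347, -0.338, 0.01], [0.402, -0.198, 0.036], [0.44, -0.046, 0.085]]
scene red [391 301  30  29 510] [[0.547, -0.307, 0.012], [0.556, -0.296, 0.04], [0.589, -0.26, 0.054]]
scene yellow [396 273  29  24 374] [[0.62, -0.258, 0.016], [0.634, -0.242, 0.047], [0.661, -0.203, 0.067]]
scene green [348 272  28  26 472] [[0.542, -0.171, 0.013], [0.548, -0.16, 0.04], [0.585, -0.126, 0.054]]
scene rail [245 190  46  24 450] (array([594.8, 246.1]), array([ 64.6, 149.6]), 27.9) [0.586 0.253 0.033]
side orange [357 223  74  45 968] [[0.351, -0.33, 0.008], [0.409, -0.182, 0.034], [0.446, -0.037, 0.08]]
side red [353 219  19  16 184] [[0.553, -0.292, 0.01], [0.563, -0.257, 0.038], [0.602, -0.246, 0.053]]
side yellow [328 218  18  16 134] [[0.633, -0.229, 0.013], [0.656, -0.199, 0.04], [0.681, -0.187, 0.055]]
side green [334 230  20  17 144] [[0.545, -0.159, 0.014], [0.55, -0.127, 0.045], [0.592, -0.113, 0.054]]
side rail [ 245  243   44   52 1031] (array([632.2, 187.2]), array([ 62.3, 350. ]), 26.9) [0.622 0.205 0.034]
```

```bash
cat >> h.py <<'E'
def go(*wps,lim=38.):
    """print rows from the present pose through waypoints (x,y,z mm, yaw deg; tool down, tilt removed)"""
    s=bot.observe(); p=s['position']*1000; q=R.from_euler('xyz',s['tool_rot'])
    for w in wps:
        t=np.array(w[:3],float); qt=R.from_euler('xyz',[180,0,w[3]],degrees=True)
        rv=(q.inv()*qt).as_rotvec(degrees=True)/6
        n=int(np.ceil(max(np.linalg.norm(t-p)/(w[4] if len(w)>4 else lim),np.abs(rv).max()/.99,1)))
        print('->',w,'rows',n)
        step=R.from_rotvec(rv*6/n,degrees=True); out=[]
        for i in range(n):
            d=q.inv().apply((t-p)/n); out.append([*np.round(d,1).tolist(),*np.round(rv/n,3).tolist()]); q=q*step
        for o in out: print(o)
        p=t
def st():
    s=bot.observe(); print(round(s['clock'],2),(s['position']*1000).round(1),np.degrees(s['tool_rot']).round(2),'F',s['force'].round(1),'w',round(s['grip_width']*1000,1))
E
python3 - <<'E'
from h import *
for n in ['scene','side']:
    f=pickle.load(open(n+'.pkl','rb')); P=cloud(f); m=mask(f,'orange')&(P[...,0]>.3)&(P[...,0]<.5)&(P[...,2]>0)
    Q=P[m]; t=Q[Q[:,2]>.06]; print(n,'tab',len(t),t.mean(0).round(4),rect(t),t[:,2].max())
    print('all',rect(Q))
go((430,-185,260,73),(430,-185,260,73))
E
```

```text
scene tab 169 [ 0.4119 -0.1994  0.0827] (array([ 414.1, -197.5]), array([37.2, 13.1]), 78.6) 0.09808843267286949
all (array([ 378.1, -358.5]), array([158.2, 639.8]), 0.3)
side tab 93 [ 0.418  -0.1875  0.0807] (array([ 419.2, -189.4]), array([44. , 16.5]), 82.8) 0.09845676018952987
all (array([ 383.1, -350.6]), array([646.1, 159.7]), 89.6)
-> (430, -185, 260, 73) rows 8
[-23.1, -24.3, -3.6, -0.001, 0.0, 0.354]
[-24.0, -23.5, -3.6, -0.001, 0.0, 0.354]
[-24.9, -22.6, -3.6, -0.001, 0.0, 0.354]
[-25.7, -21.6, -3.6, -0.001, 0.0, 0.354]
[-26.5, -20.7, -3.6, -0.001, 0.0, 0.354]
[-27.2, -19.7, -3.6, -0.001, 0.0, 0.354]
[-27.9, -18.6, -3.6, -0.001, 0.0, 0.354]
[-28.6, -17.6, -3.6, -0.001, 0.0, 0.354]
-> (430, -185, 260, 73) rows 1
[0.0, 0.0, 0.0, -0.0, -0.0, -0.0]
```

>>> {"name": "carry_out", "arguments": {"targets": [[-23,-24,-3.6,0,0,0.354,0],[-24,-23.5,-3.6,0,0,0.354,0],[-25,-22.6,-3.6,0,0,0.354,0],[-25.7,-21.6,-3.6,0,0,0.354,0],[-26.5,-20.7,-3.6,0,0,0.354,0]], "force": 60}}

```text
clock: 0.52
position: [0.502, -0.1165, 0.2492]
tool_rot: [-3.141, -0.0, 1.384]
force: [0.9, -0.4, 1.0]
grip_width: 0.0855
```

>>> {"name": "carry_out", "arguments": {"targets": [[-27,-19.7,-3.6,0,0,0.354,0],[-28,-18.6,-3.6,0,0,0.354,0],[-28.6,-17.6,-3.6,0,0,0.354,0],[0,0,0,0,0,0,0],[0,0,0,0,0,0,0]]}}

```text
clock: 0.93
position: [0.4296, -0.186, 0.2604]
tool_rot: [3.141, 0.0, 1.271]
force: [0.6, -0.6, -0.7]
grip_width: 0.0853
```

```bash
python3 - <<'E'
from h import *
st()
f=grab('wrist'); pickle.dump(f,open('w1.pkl','wb')); cv2.imwrite('pics/w1.png',f['color'][:,:,::-1])
P=cloud(f); m=mask(f,'orange')&(P[...,2]<.15)&(P[...,2]>.0); Q=P[m]
t=Q[Q[:,2]>.085]; print('tabtop',len(t),rect(t),t[:,2].mean())
s=Q[(Q[:,2]>.03)&(Q[:,2]<.046)]; print('spine+wings',rect(s))
print(f['K'][0,0],f['T_tool_cam'].round(3))
E
```

```text
0.93 [ 429.6 -186.   260.4] [1.7997e+02 1.0000e-02 7.2840e+01] F [ 0.6 -0.6 -0.7] w 85.3
tabtop 720 (array([ 418.4, -194. ]), array([40.2, 15.1]), 77.8) 0.0936091005378523
spine+wings (array([ 395.3, -188.1]), array([316.3,  64.6]), 77.7)
424.31980156778985 [[-0.001 -0.96  -0.282  0.072]
 [ 1.    -0.    -0.001 -0.   ]
 [ 0.    -0.282  0.96  -0.142]
 [ 0.     0.     0.     1.   ]]
```

View pics/w1.png

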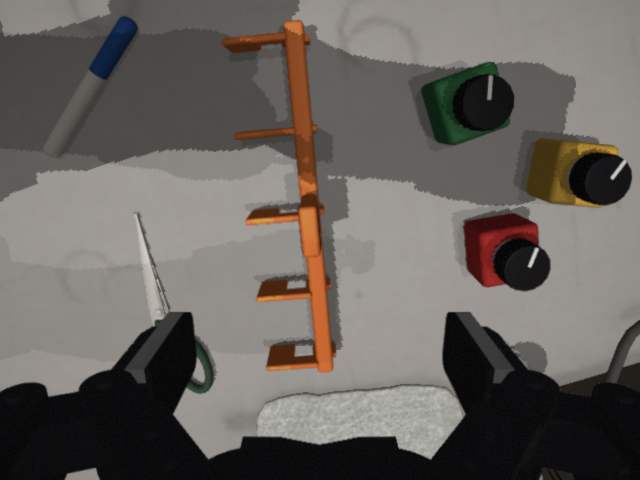

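```bash
python3 - <<'E'
from h import *
go((418.4,-194,150,77.75),(418.4,-194,59.5,77.75,30))
E
```

```text
-> (418.4, -194, 150, 77.75) rows 3
[-4.0, -3.0, 36.7, 0.001, -0.0, -0.266]
[-3.9, -3.1, 36.7, 0.001, -0.0, -0.266]
[-3.8, -3.2, 36.7, 0.001, -0.0, -0.266]
-> (418.4, -194, 59.5, 77.75, 30) rows 4
[0.0, -0.0, 22.6, -0.0, 0.0, -0.0]
[0.0, -0.0, 22.6, -0.0, 0.0, -0.0]
[0.0, -0.0, 22.6, -0.0, 0.0, -0.0]
[0.0, -0.0, 22.6, -0.0, 0.0, -0.0]
```

>>> {"name": "carry_out", "arguments": {"targets": [[-4,-3,36.7,0,0,-0.266,0],[-3.9,-3.1,36.7,0,0,-0.266,0],[-3.8,-3.2,36.7,0,0,-0.266,0],[0,0,22.6,0,0,0,0],[0,0,22.6,0,0,0,0]]}}

```text
clock: 1.4
position: [0.4184, -0.1927, 0.1028]
tool_rot: [-3.14, -0.001, 1.36]
force: [0.9, 0.3, 0.7]
grip_width: 0.0854
```

>>> {"name": "carry_out", "arguments": {"targets": [[0,0,22.6,0,0,0,0],[0,0,22.6,0,0,0,0],[0,0,0,0,0,0,0],[0,0,0,0,0,0,0],[0,0,0,0,0,0,100]]}}

```text
clock: 1.82
position: [0.419, -0.1935, 0.0603]
tool_rot: [3.141, -0.0, 1.359]
force: [0.5, 0.8, 0.5]
grip_width: 0.0754
```

>>> {"name": "carry_out", "arguments": {"targets": [[0,0,0,0,0,0,150],[0,0,0,0,0,0,180],[0,0,0,0,0,0,210],[0,0,0,0,0,0,255],[0,0,0,0,0,0,255]]}}

```text
clock: 2.23
position: [0.4186, -0.1938, 0.06]
tool_rot: [3.141, 0.0, 1.358]
force: [1.6, -0.0, -0.3]
grip_width: 0.0131
```

>>> {"name": "carry_out", "arguments": {"targets": [[0,0,0,0,0,0,255],[0,0,0,0,0,0,255],[0,0,0,0,0,0,255],[0,0,0,0,0,0,255],[0,0,0,0,0,0,255]]}}

```text
clock: 2.65
position: [0.4188, -0.1938, 0.0599]
tool_rot: [3.141, 0.0, 1.358]
force: [1.3, 0.0, 6.4]
grip_width: 0.0134
```

```bash
python3 - <<'E'
from h import *
st()
go((418.4,-194,150,77.75,20),(560,60,180,116.9,30))
E
```

```text
2.65 [ 418.8 -193.8   59.9] [179.96   0.    77.79] F [1.3 0.  6.4] w 13.4
-> (418.4, -194, 150, 77.75, 20) rows 5
[-0.0, -0.1, -18.0, 0.001, 0.0, 0.001]
[-0.0, -0.1, -18.0, 0.001, 0.0, 0.001]
[-0.0, -0.1, -18.0, 0.001, 0.0, 0.001]
[-0.0, -0.1, -18.0, 0.001, 0.0, 0.001]
[-0.0, -0.1, -18.0, 0.001, 0.0, 0.001]
-> (560, 60, 180, 116.9, 30) rows 10
[27.8, 8.4, -3.0, 0.0, 0.0, -0.653]
[27.2, 10.3, -3.0, 0.0, 0.0, -0.653]
[26.4, 12.2, -3.0, 0.0, 0.0, -0.653]
[25.5, 13.9, -3.0, 0.0, 0.0, -0.653]
[24.5, 15.6, -3.0, 0.0, 0.0, -0.653]
[23.4, 17.3, -3.0, 0.0, 0.0, -0.653]
[22.2, 18.8, -3.0, 0.0, 0.0, -0.653]
[20.8, 20.3, -3.0, 0.0, 0.0, -0.653]
[19.4, 21.7, -3.0, 0.0, 0.0, -0.653]
[17.9, 23.0, -3.0, 0.0, 0.0, -0.653]
```

>>> {"name": "carry_out", "arguments": {"targets": [[0,0,-8,0,0,0,255],[0,0,-18,0,0,0,255],[0,0,-28,0,0,0,255],[0,0,-30,0,0,0,255],[0,0,-20,0,0,0,255]]}}

```text
clock: 3.07
position: [0.4184, -0.1939, 0.1662]
tool_rot: [3.14, 0.0, 1.357]
force: [1.0, -0.9, -1.1]
grip_width: 0.0131
```

>>> {"name": "carry_out", "arguments": {"targets": [[27.8,8.4,-3,0,0,-0.653,255],[27.2,10.3,-3,0,0,-0.653,255],[26.4,12.2,-3,0,0,-0.653,255],[25.5,13.9,-3,0,0,-0.653,255],[24.5,15.6,-3,0,0,-0.653,255]]}}

```text
clock: 3.48
position: [0.4892, -0.0655, 0.1793]
tool_rot: [-3.141, 0.0, 1.703]
force: [0.6, -0.5, -1.1]
grip_width: 0.0131
```

>>> {"name": "carry_out", "arguments": {"targets": [[23.4,17.3,0,0,0,-0.653,255],[22.2,18.8,0,0,0,-0.653,255],[20.8,20.3,0,0,0,-0.653,255],[19.4,21.7,0,0,0,-0.653,255],[17.9,23,0,0,0,-0.653,255]]}}

```text
clock: 3.9
position: [0.5598, 0.0616, 0.179]
tool_rot: [-3.141, 0.0, 2.045]
force: [0.0, 0.3, -1.3]
grip_width: 0.0131
```

>>> {"name": "carry_out", "arguments": {"targets": [[0,0,0,0,0,0,255],[0,0,0,0,0,0,255],[0,0,0,0,0,0,255]]}}

```text
clock: 4.15
position: [0.5592, 0.0599, 0.1787]
tool_rot: [-3.141, 0.0, 2.041]
force: [0.6, -0.8, -1.1]
grip_width: 0.0132
```

```bash
python3 - <<'E'
from h import *
st()
f=grab('wrist'); pickle.dump(f,open('w2.pkl','wb')); cv2.imwrite('pics/w2.png',f['color'][:,:,::-1])
P=cloud(f)
m=(P[...,2]>.026)&(P[...,2]<.042)&~mask(f,'orange')
m=cv2.morphologyEx(m.astype(np.uint8),cv2.MORPH_OPEN,np.ones((3,3)))
k,l,s,_=cv2.connectedComponentsWithStats(m)
for i in range(1,k):
    if s[i,4]>300: print('rail',s[i],rect(P[l==i]),P[l==i].mean(0).round(4))
E
```

```text
4.15 [559.2  59.9 178.7] [-1.7994e+02  1.0000e-02  1.1693e+02] F [ 0.6 -0.8 -1.1] w 13.2
rail [134   0  24  68 690] (array([404.7, 122.3]), array([ 5.1, 43.6]), 7.6) [0.405  0.1217 0.0339]
rail [  435     0   121   343 28612] (array([653.1, 137.8]), array([ 61.3, 239.1]), 27.0) [0.6465 0.1485 0.0334]
```

View pics/w2.png

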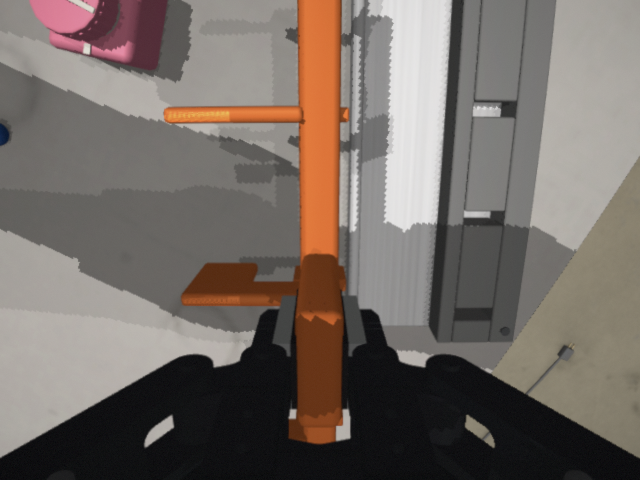

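```bash
cat > m.py <<'E'
from h import *
def slots(f,yaw,top=.034,show=True):
    P=cloud(f); ex=np.array([np.cos(yaw),np.sin(yaw)]); ey=np.array([-ex[1],ex[0]])
    v,u=np.mgrid[:480,:640]; G=plane(f,np.c_[u.ravel(),v.ravel()],top).reshape(480,640,3)
    rail=(abs(P[...,2]-top)<.004)
    T=P[rail][:,:2]; r=rect(P[rail])
    hull=cv2.convexHull(np.argwhere(cv2.morphologyEx(rail.astype(np.uint8),cv2.MORPH_OPEN,np.ones((5,5))))[:,::-1].astype(np.int32)) 
    hm=np.zeros((480,640),np.uint8); cv2.fillConvexPoly(hm,hull,1)
    hole=(hm>0)&(P[...,2]<top-.006)&(P[...,2]>0)&~mask(f,'orange')
    k,l,s,_=cv2.connectedComponentsWithStats(hole.astype(np.uint8)); out=[]
    for i in range(1,k):
        if s[i,4]<60: continue
        g=G[l==i][:,:2]*1000; a=g@ex; b=g@ey
        c=(a.max()+a.min())/2*ex+(b.max()+b.min())/2*ey
        out.append(c); print('slot',s[i,:4],c.round(1),'size',np.ptp(a).round(1),np.ptp(b).round(1))
    return out
def comb(f,tcp,yaw,z0):
    """wings of the held comb in the tool frame; z0 = height of tongue tips"""
    P=cloud(f); m=mask(f,'orange'); ty=np.array([np.sin(yaw),-np.cos(yaw)]); tx=np.array([np.cos(yaw),np.sin(yaw)])
    ok=m&np.isfinite(P[...,0]); Q=P[ok]; a=(Q[:,:2]-tcp[:2])@tx*1000; b=(Q[:,:2]-tcp[:2])@ty*1000; h=(Q[:,2]-z0)*1000
    return a,b,h
E
python3 - <<'E'
from m import *
f=pickle.load(open('w2.pkl','rb'))
c=slots(f,np.radians(27.0))
tcp=np.array([.5592,.0599,.1787])
a,b,h=comb(f,tcp,np.radians(116.93),.1787-.059)
w=(b<-22)&(b>-60)
for lo,hi in((-15,25),(60,95),(135,165)):
    k=w&(a>lo)&(a<hi)&(h>34); 
    if k.sum()>20: print('wing',lo,k.sum(),np.percentile(a[k],[2,50,98]).round(1),np.percentile(b[k],[2,98]).round(1),'h',np.percentile(h[k],[50,98]).round(1))
for lo in range(20,160,20):
    k=(abs(b)<15)&(a>lo)&(a<lo+20)&(h>30)
    if k.sum()>20: print('spine',lo,np.percentile(b[k],[2,98]).round(1),np.median(h[k]).round(1))
E
```

```text
slot [148   1 150 106] [453.4 131.9] size 95.3 64.4
slot [178   1  28  20] [425.6 147. ] size 17.4 11.0
slot [339   0 122 339] [591.7 107.7] size 75.0 232.5
slot [260  57  20  19] [483.5 138.6] size 12.1 10.9
slot [472 101  41  16] [624.6 181.9] size 26.8 9.8
slot [223 123  38  20] [484.7  93. ] size 24.3 12.4
slot [261 123  33  27] [506.6 101.4] size 21.0 16.8
slot [259 142  41  47] [516.1  84.6] size 26.9 30.7
slot [251 145  24  10] [501.8  89.1] size 15.2 6.0
slot [463 211  39  14] [658.  116.5] size 27.3 9.4
slot [453 307  37  11] [690.6  51.8] size 27.0 8.4
wing -15 1420 [-1.9  1.6  3.2] [-56.3 -22.7] h [40.1 41.8]
wing 60 963 [71.2 73.3 76.2] [-56.4 -22.6] h [40.5 41.9]
spine 20 [-7.3  7. ] 36.8
spine 40 [-7.5  6.9] 36.6
spine 60 [-13.6   7.1] 36.8
spine 80 [-7.4  7.2] 36.6
spine 100 [-7.4  7.1] 36.6
```

```bash
python3 - <<'E'
from m import *
go((625.5,182.8,178,116.9,28),(625.5,182.8,104,116.9,20))
E
```

```text
-> (625.5, 182.8, 178, 116.9, 28) rows 5
[16.0, 23.0, 0.1, -0.002, 0.001, -0.0]
[16.0, 23.0, 0.1, -0.002, 0.001, -0.0]
[16.0, 23.0, 0.1, -0.002, 0.001, -0.0]
[16.0, 23.0, 0.1, -0.002, 0.001, -0.0]
[16.0, 23.0, 0.1, -0.002, 0.001, -0.0]
-> (625.5, 182.8, 104, 116.9, 20) rows 4
[0.0, -0.0, 18.5, 0.0, 0.0, 0.0]
[0.0, -0.0, 18.5, 0.0, 0.0, 0.0]
[0.0, -0.0, 18.5, 0.0, 0.0, 0.0]
[0.0, -0.0, 18.5, 0.0, 0.0, 0.0]
```

>>> {"name": "carry_out", "arguments": {"targets": [[16,23,0,0,0,0,255],[16,23,0,0,0,0,255],[16,23,0,0,0,0,255],[16,23,0,0,0,0,255],[16,23,0,0,0,0,255]]}}

```text
clock: 4.62
position: [0.6263, 0.1838, 0.1789]
tool_rot: [-3.141, 0.001, 2.04]
force: [1.5, 0.7, -2.5]
grip_width: 0.013
```

>>> {"name": "carry_out", "arguments": {"targets": [[0,0,18.5,0,0,0,255],[0,0,18.5,0,0,0,255],[0,0,18.5,0,0,0,255],[0,0,18.5,0,0,0,255],[0,0,0,0,0,0,255]]}}

```text
clock: 5.03
position: [0.6241, 0.1822, 0.1015]
tool_rot: [-3.136, -0.0, 2.04]
force: [0.0, 0.6, -1.4]
grip_width: 0.0128
```

>>> {"name": "carry_out", "arguments": {"targets": [[0,0,0,0,0,0,255],[0,0,0,0,0,0,255]]}}

```text
clock: 5.2
position: [0.6264, 0.1835, 0.1058]
tool_rot: [3.141, 0.0, 2.041]
force: [-0.8, -0.1, -1.0]
grip_width: 0.0134
```

```bash
python3 - <<'E'
from m import *
st()
f=grab('wrist'); pickle.dump(f,open('w3.pkl','wb'))
g=grab('side'); pickle.dump(g,open('s3.pkl','wb'))
A=f['color'][0:300,180:460,::-1]; B=cv2.resize(g['color'][200:320,210:350,::-1],None,fx=2.5,fy=2.5)
cv2.imwrite('pics/w3.png',np.hstack([cv2.resize(A,(400,428))[:300*428//300],cv2.copyMakeBorder(B,0,428-300,0,0,cv2.BORDER_CONSTANT)]))
slots(f,np.radians(26.9))
E
```

```text
5.2 [626.4 183.5 105.8] [1.7994e+02 2.0000e-02 1.1692e+02] F [-0.8 -0.1 -1. ] w 13.4
slot [391  25  20  11] [609.4 300.9] size 8.9 4.4
slot [442  31  14  17] [631.4 308. ] size 6.5 7.0
slot [393  47  17  26] [615.9 289.5] size 7.6 11.2
slot [469  54  26  20] [651.3 306.1] size 11.8 8.7
slot [419  68  22  13] [631.4 290.2] size 10.0 5.4
slot [406  70  44  24] [632.3 286.8] size 20.7 10.4
slot [480  72  12  18] [657.1 300.4] size 5.2 7.9
slot [441  83  41  41] [652.1 285.7] size 19.0 18.7
slot [503  83  23  21] [672.7 302.2] size 11.7 9.3
slot [392  91  19  22] [625.5 272.8] size 8.6 9.8
slot [404  90  35  51] [637.5 271.8] size 17.2 23.7
slot [548  98  15  19] [694.9 306.5] size 7.2 8.7
slot [505 102  22  16] [677.6 295.9] size 11.3 7.0
slot [495 106  25  25] [676.3 290.5] size 11.7 11.6
slot [534 106  26  22] [693.7 300.7] size 13.8 9.9
slot [523 113  21  24] [689.6 294.1] size 10.5 11.2
slot [481 118  19  19] [670.6 282.7] size 8.7 8.8
slot [561 127  63  88] [729.6 288.8] size 30.3 45.0
slot [387 130  16  26] [632.4 254.4] size 7.8 12.1
slot [429 131  20  21] [651.3 265. ] size 9.5 
[... 1192 characters left out ...]
22] [673.7 208.1] size 8.2 11.8
slot [292 249   8  17] [614.7 178.6] size 3.9 9.0
slot [338 249   7  18] [636.5 189.3] size 3.3 9.5
slot [500 266  14  31] [724.1 218.3] size 8.0 17.7
slot [407 272  27  25] [681.8 195.2] size 14.2 14.0
slot [480 279  24  23] [719.3 210. ] size 12.5 13.0
slot [379 284  28  31] [673.1 180.8] size 14.6 17.9
slot [447 284  40  42] [711.5 196.2] size 23.9 25.0
slot [421 291  23  19] [692.9 190.1] size 12.2 10.8
slot [387 297  32  49] [685.1 171.6] size 17.4 29.8
slot [436 300  19  18] [702.1 189. ] size 10.4 10.4
slot [429 308  24  20] [702.6 183.1] size 13.5 11.7
slot [448 321  18  16] [714.8 181.5] size 9.6 9.4
slot [390 323  58  38] [699.5 164.5] size 32.4 23.6
```

View pics/w3.png

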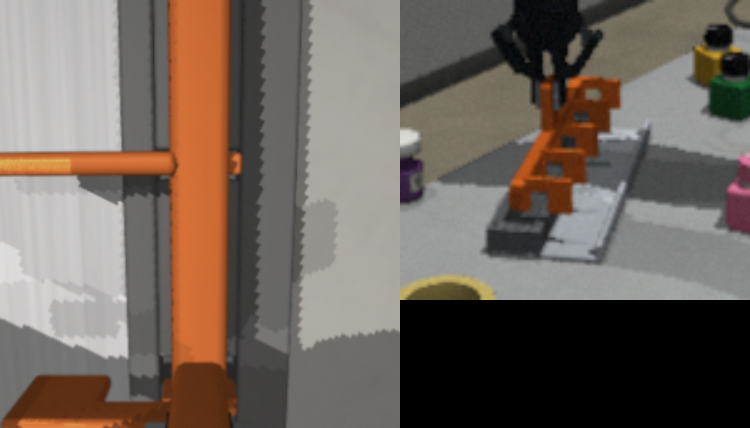

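Both visible halves of the middle slot put its centre within about 1 mm of the held comb in x and y, so I am lowering it.

>>> {"name": "carry_out", "arguments": {"targets": [[0,0,3,0,0,0,255],[0,0,5,0,0,0,255],[0,0,5,0,0,0,255],[0,0,3,0,0,0,255],[0,0,2,0,0,0,255]]}}

```text
clock: 5.72
position: [0.6256, 0.1839, 0.0859]
tool_rot: [-3.141, -0.0, 2.042]
force: [-1.2, -0.0, -1.4]
grip_width: 0.0133
```

>>> {"name": "carry_out", "arguments": {"targets": [[0,0,2,0,0,0,255],[0,0,0,0,0,0,255]]}}

```text
clock: 5.88
position: [0.6257, 0.1839, 0.0841]
tool_rot: [-3.141, -0.0, 2.042]
force: [-0.3, -0.8, -2.4]
grip_width: 0.0129
```

Tips are about 10 mm into the slots with no contact force. Continuing down.

>>> {"name": "carry_out", "arguments": {"targets": [[0,0,3,0,0,0,255],[0,0,4,0,0,0,255],[0,0,3,0,0,0,255],[0,0,2,0,0,0,255],[0,0,0,0,0,0,255]]}}

```text
clock: 6.3
position: [0.6256, 0.1839, 0.072]
tool_rot: [-3.141, -0.0, 2.042]
force: [-0.5, 0.0, -1.8]
grip_width: 0.0135
```

>>> {"name": "carry_out", "arguments": {"targets": [[0,0,1,0,0,0,255],[0,0,1,0,0,0,255],[0,0,0,0,0,0,255]]}}

```text
clock: 6.55
position: [0.6259, 0.1839, 0.0705]
tool_rot: [-3.142, -0.0, 2.042]
force: [-0.6, -0.0, -1.7]
grip_width: 0.0133
```

>>> {"name": "carry_out", "arguments": {"targets": [[0,0,0.7,0,0,0,255],[0,0,0.7,0,0,0,255],[0,0,0,0,0,0,255],[0,0,0,0,0,0,255]]}}

```text
clock: 6.88
position: [0.626, 0.184, 0.0699]
tool_rot: [3.141, 0.0, 2.041]
force: [-3.4, -1.8, 8.6]
grip_width: 0.0132
```

>>> {"name": "carry_out", "arguments": {"targets": [[0,0,0,0,0,0,200],[0,0,0,0,0,0,150],[0,0,0,0,0,0,80],[0,0,0,0,0,0,0],[0,0,0,0,0,0,0]]}}

```text
clock: 7.3
position: [0.6259, 0.184, 0.0691]
tool_rot: [-3.142, -0.0, 2.042]
force: [0.5, 0.5, 0.2]
grip_width: 0.0663
```

>>> {"name": "carry_out", "arguments": {"targets": [[0,0,0,0,0,0,0],[0,0,0,0,0,0,0],[0,0,-20,0,0,0,0],[0,0,-35,0,0,0,0],[0,0,-38,0,0,0,0]]}}

```text
clock: 7.72
position: [0.6249, 0.1836, 0.162]
tool_rot: [-3.139, -0.0, 2.042]
force: [0.4, 0.1, 0.2]
grip_width: 0.0857
```

>>> {"name": "carry_out", "arguments": {"targets": [[0,0,-38,0,0,0,0],[0,0,-38,0,0,0,0],[0,0,0,0,0,0,0],[0,0,0,0,0,0,0]]}}

```text
clock: 8.05
position: [0.6267, 0.1842, 0.2406]
tool_rot: [3.138, 0.001, 2.041]
force: [0.0, -0.3, -0.5]
grip_width: 0.0852
```

```bash
python3 - <<'E'
from m import *
st()
f=grab('wrist'); pickle.dump(f,open('w4.pkl','wb'))
g=grab('side'); h=grab('scene'); pickle.dump((g,h),open('s4.pkl','wb'))
A=cv2.resize(f['color'][:,:,::-1],(480,360)); B=cv2.resize(g['color'][200:320,220:340,::-1],(320,320))
cv2.imwrite('pics/w4.png',np.hstack([A,cv2.copyMakeBorder(B,0,40,0,0,cv2.BORDER_CONSTANT)]))
P=cloud(f); Q=P[mask(f,'orange')]; ex=np.array([.8918,.4524]); ey=np.array([-.4524,.8918]); c=np.array([.6257,.1834])
a=(Q[:,:2]-c)@ex*1000; b=(Q[:,:2]-c)@ey*1000; z=Q[:,2]*1000
for lo in range(-165,165,20):
    k=(abs(a)<7)&(b>lo)&(b<lo+20)
    if k.sum()>30: print(lo,k.sum(),np.median(z[k]).round(1),np.percentile(b[k],[1,99]).round(1))
for n,ff in(('scene',h),('side',g)):
    P=cloud(ff)
    for c in('red','yellow','green','blue'):
        m=mask(ff,c)&(P[...,0]>.3)&(P[...,0]<.95)&(abs(P[...,1])<.5)&(P[...,2]>0)&(P[...,2]<.15)
        k,l,s,_=cv2.connectedComponentsWithStats(m.astype(np.uint8))
        for i in range(1,k):
            if s[i,4]>60: print(n,c,np.nanpercentile(P[l==i],[5,50,95],axis=0).round(3).tolist())
E
```

```text
8.05 [626.7 184.2 240.6] [1.7977e+02 3.0000e-02 1.1696e+02] F [ 0.  -0.3 -0.5] w 85.2
-165 173 47.8 [-157.7 -145.3]
-145 291 47.8 [-144.7 -125.4]
-125 306 47.7 [-124.7 -105.1]
-105 330 47.6 [-104.8  -85.1]
-85 357 47.6 [-84.5 -65.2]
-65 377 47.6 [-64.8 -45.3]
-45 140 47.6 [-44.8 -37.5]
-25 359 104.5 [-19.6  -5.2]
-5 506 104.6 [-4.8 14.9]
15 694 50.1 [15.6 34.5]
35 465 47.6 [35.1 54.5]
55 482 47.7 [55.2 74.6]
75 493 47.7 [75.4 94.9]
95 539 47.6 [ 95.1 114.9]
115 537 47.6 [115.5 134.9]
135 510 47.7 [135.1 154.8]
scene red [[0.547, -0.307, 0.013], [0.555, -0.296, 0.04], [0.589, -0.259, 0.054]]
scene yellow [[0.618, -0.258, 0.016], [0.635, -0.242, 0.047], [0.661, -0.204, 0.064]]
scene green [[0.542, -0.171, 0.012], [0.549, -0.16, 0.039], [0.584, -0.126, 0.053]]
side red [[0.552, -0.292, 0.009], [0.563, -0.256, 0.037], [0.601, -0.246, 0.054]]
side yellow [[0.597, -0.218, 0.014], [0.655, -0.198, 0.041], [0.678, -0.139, 0.059]]
side green [[0.545, -0.159, 0.013], [0.552, -0.125, 0.04], [0.595, -0.112, 0.054]]
```

View pics/w4.png

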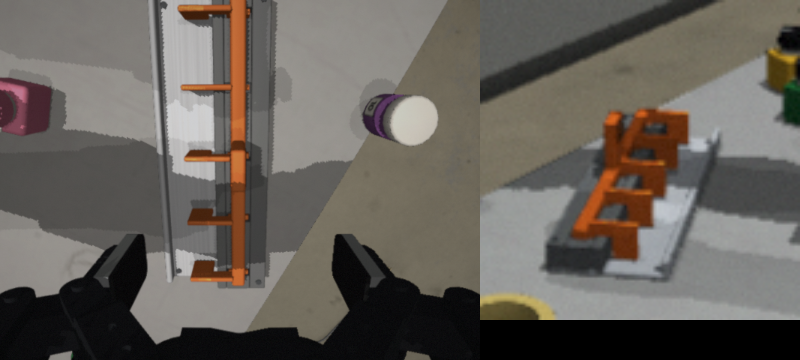

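The comb is seated: its spine top reads 47.7 mm against 48 expected along the whole length, with wings to the lip. Next I look over the jars.

```bash
python3 - <<'E'
from m import *
print(bot.observe()['qpos'].round(2))
go((580,-215,270,90))
E
```

```text
[-0.28  0.56 -0.15  1.51  0.09  1.08  0.02]
-> (580, -215, 270, 90) rows 11
[-30.4, -20.1, -3.0, -0.001, 0.0, 0.409]
[-31.3, -18.8, -3.0, -0.001, 0.0, 0.409]
[-32.0, -17.4, -3.0, -0.001, 0.0, 0.409]
[-32.8, -16.1, -3.0, -0.001, 0.0, 0.409]
[-33.4, -14.6, -3.0, -0.001, 0.0, 0.409]
[-34.0, -13.2, -3.0, -0.001, 0.0, 0.409]
[-34.5, -11.7, -3.0, -0.001, 0.0, 0.409]
[-35.0, -10.2, -3.0, -0.001, 0.0, 0.409]
[-35.4, -8.7, -3.0, -0.001, 0.0, 0.409]
[-35.8, -7.2, -3.0, -0.001, 0.0, 0.409]
[-36.0, -5.7, -3.0, -0.001, 0.0, 0.409]
```

>>> {"name": "carry_out", "arguments": {"targets": [[-30.4,-20.1,-3,0,0,0.409,0],[-31.3,-18.8,-3,0,0,0.409,0],[-32,-17.4,-3,0,0,0.409,0],[-32.8,-16,-3,0,0,0.409,0],[-33.4,-14.6,-3,0,0,0.409,0]]}}

```text
clock: 8.62
position: [0.6044, 0.0011, 0.2521]
tool_rot: [-3.14, -0.0, 1.826]
force: [0.5, 0.1, 0.5]
grip_width: 0.0856
```

>>> {"name": "carry_out", "arguments": {"targets": [[-34,-13.2,-3,0,0,0.409,0],[-34.5,-11.7,-3,0,0,0.409,0],[-35,-10.2,-3,0,0,0.409,0],[-35.4,-8.7,-3,0,0,0.409,0],[-35.8,-7.2,-3,0,0,0.409,0]]}}

```text
clock: 9.03
position: [0.5839, -0.18, 0.2671]
tool_rot: [-3.14, -0.0, 1.611]
force: [0.3, 0.0, -1.0]
grip_width: 0.0852
```

>>> {"name": "carry_out", "arguments": {"targets": [[-36,-5.7,-3,0,0,0.409,0],[0,0,0,0,0,0,0],[0,0,0,0,0,0,0],[0,0,0,0,0,0,0]]}}

```text
clock: 9.37
position: [0.5803, -0.2141, 0.2701]
tool_rot: [-3.14, -0.001, 1.571]
force: [-0.1, 0.4, 0.1]
grip_width: 0.0852
```

```bash
cat >> m.py <<'E'
def jars(f):
    """body/cap centre and yaw (mod 90) of each jar from the wrist cloud"""
    P=cloud(f); hsv=cv2.cvtColor(f['color'],cv2.COLOR_RGB2HSV)
    for c in('red','yellow','green'):
        m=mask(f,c)&(P[...,2]>.046)&(P[...,2]<.064); 
        k,l,s,_=cv2.connectedComponentsWithStats(m.astype(np.uint8)); 
        if k<2: print(c,'none'); continue
        i=1+np.argmax(s[1:,4]); S=P[l==i]; ctr=S.mean(0)
        cap=(np.hypot(P[...,0]-ctr[0],P[...,1]-ctr[1])<.05)&(P[...,2]>.072)&(P[...,2]<.10)
        C=P[cap]; cc,r=cv2.minEnclosingCircle((C[:,:2]*1000).astype(np.float32))
        print(c,'body top',s[i,4],rect(S),S[:,2].mean().round(4),'cap',np.round(cc,1),round(r,1),np.median(C[:,2]).round(4))
E
python3 - <<'E'
from m import *
st()
f=grab('wrist'); pickle.dump(f,open('w5.pkl','wb')); cv2.imwrite('pics/w5.png',f['color'][:,:,::-1])
jars(f)
P=cloud(f); H=P[P[...,2]>.11]; print('tall',len(H),H.min(0) if len(H) else '')
E
```

```text
9.37 [ 580.3 -214.1  270.1] [-1.799e+02 -5.000e-02  9.000e+01] F [-0.1  0.4  0.1] w 85.2
red body top 1286 (array([ 578. , -276.7]), array([51.6, 52.9]), 82.8) 0.052 cap [ 577.6 -277.4] 20.5 0.0836
yellow body top 1530 (array([ 651.6, -224.8]), array([52.8, 53. ]), 68.6) 0.052 cap [ 652.5 -225.1] 20.8 0.0836
green body top 1738 (array([ 571.3, -141.8]), array([52.8, 52.6]), 2.7) 0.0521 cap [ 571.4 -142.2] 20.4 0.0838
tall 53237 [ 0.50606128 -0.22610651  0.28220829]
```

View pics/w5.png

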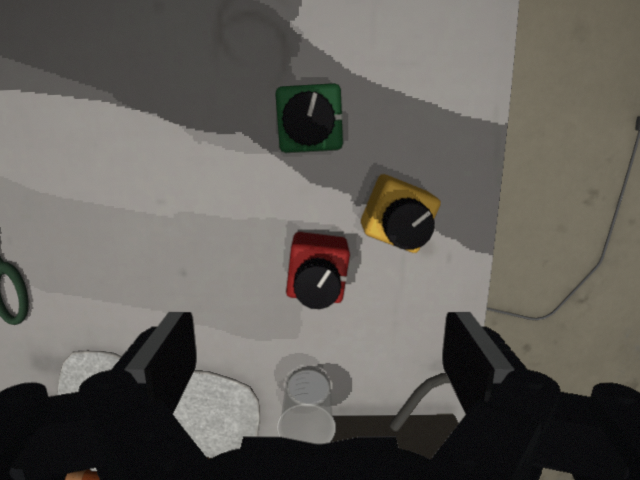

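I see green at (310,118), yellow (402,215) and red (318,270), with top heights and sizes as specified. The beaker is at (307,400), clear of the path. I start with green, which goes to cell_3.

```bash
python3 - <<'E'
from m import *
go((571.4,-142.2,140,125.8),(571.4,-142.2,59,125.8,30))
E
```

```text
-> (571.4, -142.2, 140, 125.8) rows 7
[10.2, -1.3, 18.6, -0.001, -0.002, -0.851]
[10.3, -0.4, 18.6, -0.001, -0.002, -0.851]
[10.2, 0.5, 18.6, -0.001, -0.002, -0.851]
[10.2, 1.4, 18.6, -0.001, -0.002, -0.851]
[10.0, 2.3, 18.6, -0.001, -0.002, -0.851]
[9.8, 3.2, 18.6, -0.001, -0.002, -0.851]
[9.4, 4.1, 18.6, -0.001, -0.002, -0.851]
-> (571.4, -142.2, 59, 125.8, 30) rows 3
[0.0, -0.0, 27.0, 0.0, 0.0, -0.0]
[0.0, -0.0, 27.0, 0.0, 0.0, -0.0]
[0.0, -0.0, 27.0, 0.0, 0.0, -0.0]
```

>>> {"name": "carry_out", "arguments": {"targets": [[10.2,-1.3,18.6,0,0,-0.851,60],[10.3,-0.4,18.6,0,0,-0.851,60],[10.2,0.5,18.6,0,0,-0.851,60],[10.2,1.4,18.6,0,0,-0.851,60],[10,2.3,18.6,0,0,-0.851,60]], "force": 30}}

```text
clock: 9.83
position: [0.574, -0.1616, 0.1771]
tool_rot: [-3.142, -0.001, 2.023]
force: [-0.2, -0.8, 0.1]
grip_width: 0.0656
```

>>> {"name": "carry_out", "arguments": {"targets": [[9.8,3.2,18.6,0,0,-0.851,60],[9.4,4.1,18.6,0,0,-0.851,60],[0,0,27,0,0,0,60],[0,0,0,0,0,0,60],[0,0,0,0,0,0,60]]}}

```text
clock: 10.25
position: [0.5709, -0.1423, 0.1133]
tool_rot: [-3.14, -0.002, 2.195]
force: [1.3, 0.5, 0.6]
grip_width: 0.0654
```

```bash
python3 - <<'E'
from m import *
st(); go((571.4,-142.2,59,125.8,20))
E
```

```text
10.25 [ 570.9 -142.3  113.3] [-1.7990e+02 -1.1000e-01  1.2576e+02] F [1.3 0.5 0.6] w 65.4
-> (571.4, -142.2, 59, 125.8, 20) rows 3
[-0.1, 0.2, 18.1, -0.005, -0.006, -0.002]
[-0.1, 0.2, 18.1, -0.005, -0.006, -0.002]
[-0.1, 0.2, 18.1, -0.005, -0.006, -0.002]
```

>>> {"name": "carry_out", "arguments": {"targets": [[0,0.2,18,0,0,0,60],[0,0.2,18,0,0,0,60],[0,0,14,0,0,0,60],[0,0,4,0,0,0,60],[0,0,0,0,0,0,60]]}}

```text
clock: 10.67
position: [0.572, -0.143, 0.0604]
tool_rot: [-3.141, -0.0, 2.194]
force: [-0.0, -0.6, 0.6]
grip_width: 0.0653
```

>>> {"name": "carry_out", "arguments": {"targets": [[0,0,0,0,0,0,110],[0,0,0,0,0,0,140],[0,0,0,0,0,0,180],[0,0,0,0,0,0,220],[0,0,0,0,0,0,220]]}}

```text
clock: 11.08
position: [0.5725, -0.1432, 0.0615]
tool_rot: [3.14, 0.001, 2.194]
force: [-0.7, 1.1, 8.5]
grip_width: 0.0392
```

>>> {"name": "carry_out", "arguments": {"targets": [[0,0,0,0,0,0,220],[0,0,0,0,0,0,220],[0,0,-8,0,0,0,220],[0,0,-20,0,0,0,220],[0,0,-30,0,0,0,220]]}}

```text
clock: 11.5
position: [0.5705, -0.1428, 0.1177]
tool_rot: [-3.139, -0.002, 2.194]
force: [0.0, 0.1, -2.3]
grip_width: 0.0387
```

>>> {"name": "carry_out", "arguments": {"targets": [[0,0,-35,0,0,0,220],[0,0,-30,0,0,0,220],[0,0,-10,0,0,0,220],[0,0,0,0,0,0,220],[0,0,0,0,0,0,220]]}}

```text
clock: 11.92
position: [0.5715, -0.1431, 0.193]
tool_rot: [3.141, 0.0, 2.194]
force: [-0.1, -0.1, -3.5]
grip_width: 0.0388
```

```bash
python3 - <<'E'
from m import *
st(); go((525.7,257.4,195,150,35))
print(bot.observe()['moment'])
E
```

```text
11.92 [ 571.5 -143.1  193. ] [1.7999e+02 2.0000e-02 1.2571e+02] F [-0.1 -0.1 -3.5] w 38.8
-> (525.7, 257.4, 195, 150, 35) rows 12
[29.3, 16.4, -0.2, 0.0, 0.0, -0.337]
[28.7, 17.4, -0.2, 0.0, 0.0, -0.337]
[28.1, 18.4, -0.2, 0.0, 0.0, -0.337]
[27.4, 19.4, -0.2, 0.0, 0.0, -0.337]
[26.7, 20.3, -0.2, 0.0, 0.0, -0.337]
[26.0, 21.3, -0.2, 0.0, 0.0, -0.337]
[25.2, 22.2, -0.2, 0.0, 0.0, -0.337]
[24.4, 23.1, -0.2, 0.0, 0.0, -0.337]
[23.6, 23.9, -0.2, 0.0, 0.0, -0.337]
[22.7, 24.7, -0.2, 0.0, 0.0, -0.337]
[21.9, 25.5, -0.2, 0.0, 0.0, -0.337]
[20.9, 26.3, -0.2, 0.0, 0.0, -0.337]
[ 0.06171663 -0.02531888 -0.0384396 ]
```

>>> {"name": "carry_out", "arguments": {"targets": [[29.3,16.4,0,0,0,-0.337,220],[28.7,17.4,0,0,0,-0.337,220],[28,18.4,0,0,0,-0.337,220],[27.4,19.4,0,0,0,-0.337,220],[26.7,20.3,0,0,0,-0.337,220]]}}

```text
clock: 12.33
position: [0.5514, 0.025, 0.1912]
tool_rot: [-3.139, -0.002, 2.372]
force: [1.0, 0.2, -2.1]
grip_width: 0.0391
```

>>> {"name": "carry_out", "arguments": {"targets": [[26,21.3,0,0,0,-0.337,220],[25.2,22.2,0,0,0,-0.337,220],[24.4,23,0,0,0,-0.337,220],[23.6,24,0,0,0,-0.337,220],[22.7,24.7,0,0,0,-0.337,220]]}}

```text
clock: 12.75
position: [0.5325, 0.1918, 0.1912]
tool_rot: [-3.139, -0.002, 2.549]
force: [0.6, 0.4, -2.5]
grip_width: 0.039
```

>>> {"name": "carry_out", "arguments": {"targets": [[21.9,25.5,0,0,0,-0.337,220],[20.9,26.3,0,0,0,-0.337,220],[0,0,0,0,0,0,220],[0,0,0,0,0,0,220],[0,0,0,0,0,0,220]]}}

```text
clock: 13.17
position: [0.5255, 0.2566, 0.1914]
tool_rot: [-3.139, -0.001, 2.618]
force: [0.3, -1.0, -2.7]
grip_width: 0.0389
```

```bash
python3 - <<'E'
from m import *
st(); f=grab('wrist'); pickle.dump(f,open('w6.pkl','wb'))
P=cloud(f); m=mask(f,'green'); Q=P[m&(P[...,2]>.1)]; k=Q[:,2]>np.percentile(Q[:,2],60)-.0
S=Q[(Q[:,2]>.17)]; print(len(S),rect(S),np.percentile(Q[:,2],[2,50,98]).round(3))
h=grab('scene'); B=cv2.resize(h['color'][130:290,200:400,::-1],(400,320))
cv2.imwrite('pics/w6.png',np.hstack([cv2.resize(f['color'][:,:,::-1],(400,320)),B]))
go((525.7,257.4,100,150,30))
E
```

```text
13.17 [525.5 256.6 191.4] [-1.7986e+02 -7.0000e-02  1.4999e+02] F [ 0.3 -1.  -2.7] w 38.9
6506 (array([508.7, 265.5]), array([68.6, 37. ]), 64.3) [0.146 0.181 0.184]
-> (525.7, 257.4, 100, 150, 30) rows 4
[0.3, 0.3, 23.0, -0.004, -0.001, -0.004]
[0.3, 0.3, 23.0, -0.004, -0.001, -0.004]
[0.3, 0.3, 23.0, -0.004, -0.001, -0.004]
[0.3, 0.3, 23.0, -0.004, -0.001, -0.004]
```

View pics/w6.png

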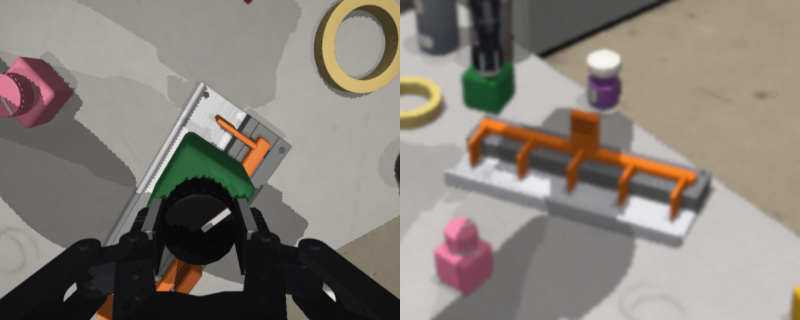

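```bash
cat >> m.py <<'E'
def held(f,c,z):
    """longest straight hull edges of the held jar's body top (height z m): world angle mod 90, and its offset"""
    P=cloud(f); m=(mask(f,c)&(abs(P[...,2]-z)<.006)).astype(np.uint8)
    m=cv2.morphologyEx(m,cv2.MORPH_OPEN,np.ones((3,3)))
    hull=cv2.approxPolyDP(cv2.convexHull(np.argwhere(m)[:,::-1].astype(np.int32)),3,True)[:,0]
    W=plane(f,hull,z)[:,:2]*1000
    for i in range(len(W)):
        d=W[(i+1)%len(W)]-W[i]
        if np.hypot(*d)>12: print(hull[i],W[i].round(1),W[(i+1)%len(W)].round(1),'len',np.hypot(*d).round(1),'ang90',(np.degrees(np.arctan2(d[1],d[0]))%90).round(1))
E
python3 - <<'E'
from m import *
f=pickle.load(open('w6.pkl','rb')); held(f,'green',.183)
c=np.array([625.8,183.7]);ex=np.array([.8918,.4524]);ey=np.array([-.4524,.8918])
print('cell3',c-56*ex+111*ey)
E
```

```text
[400 298] [536.7 286.5] [509.3 228.8] len 63.9 ang90 64.6
[236 310] [509.3 228.8] [489.8 264. ] len 40.3 ang90 29.0
[308 216] [491.1 272.2] [528.6 291.5] len 42.3 ang90 27.2
cell3 [525.6428 257.3554]
```

>>> {"name": "carry_out", "arguments": {"targets": [[0.3,0.3,23,0,0,0,220],[0.3,0.3,23,0,0,0,220],[0.3,0.3,23,0,0,0,220],[0,0,20,0,0,0,220],[0,0,10,0,0,0,220]]}}

```text
clock: 13.68
position: [0.5251, 0.2569, 0.0915]
tool_rot: [-3.139, -0.001, 2.616]
force: [-0.3, 0.1, -2.1]
grip_width: 0.0387
```

>>> {"name": "carry_out", "arguments": {"targets": [[0,0,5,0,0,0,220],[0,0,5,0,0,0,220],[0,0,4,0,0,0,220],[0,0,2,0,0,0,220],[0,0,0,0,0,0,220]]}}

```text
clock: 14.1
position: [0.526, 0.2585, 0.0782]
tool_rot: [3.141, 0.0, 2.618]
force: [0.1, 0.4, -2.7]
grip_width: 0.0386
```

>>> {"name": "carry_out", "arguments": {"targets": [[0,0,3,0,0,0,220],[0,0,3,0,0,0,220],[0,0,1,0,0,0,220],[0,0,0,0,0,0,220]]}}

```text
clock: 14.43
position: [0.5257, 0.2584, 0.0707]
tool_rot: [-3.141, -0.0, 2.618]
force: [0.6, 0.6, -2.3]
grip_width: 0.0388
```

>>> {"name": "carry_out", "arguments": {"targets": [[0,0,1,0,0,0,220],[0,0,0.5,0,0,0,220],[0,0,0,0,0,0,220]]}}

```text
clock: 14.68
position: [0.5259, 0.2586, 0.0697]
tool_rot: [3.141, 0.0, 2.618]
force: [0.2, 0.0, -1.7]
grip_width: 0.0389
```

>>> {"name": "carry_out", "arguments": {"targets": [[0,0,0.7,0,0,0,220],[0,0,0.7,0,0,0,220],[0,0,0,0,0,0,220]]}}

```text
clock: 14.93
position: [0.5261, 0.2586, 0.0694]
tool_rot: [3.141, 0.001, 2.618]
force: [-7.4, -4.0, 22.7]
grip_width: 0.0387
```

>>> {"name": "carry_out", "arguments": {"targets": [[0,0,0.6,0,0,0,220],[0,0,0,0,0,0,220],[0,0,0,0,0,0,220]]}}

```text
clock: 15.18
position: [0.5261, 0.2587, 0.0693]
tool_rot: [3.141, 0.001, 2.618]
force: [-9.6, -5.6, 33.2]
grip_width: 0.0391
```

>>> {"name": "carry_out", "arguments": {"targets": [[0,0,-1,0,0,0,220],[0,0,0,0,0,0.3,220],[0,0,0,0,0,0.8,220],[0,0,0,0,0,1,220],[0,0,0,0,0,1,220]]}}

```text
clock: 15.6
position: [0.526, 0.2585, 0.0694]
tool_rot: [3.141, 0.0, 2.288]
force: [-5.5, -3.9, 18.1]
grip_width: 0.0389
```

```bash
python3 -c "
from m import *
st(); print(bot.observe()['moment'],bot.observe()['qpos'].round(2))"
```

```text
15.6 [526.  258.5  69.4] [1.7997e+02 1.0000e-02 1.3109e+02] F [-5.5 -3.9 18.1] w 38.9
[-0.72504027  1.29041002  0.06855135] [-0.44  0.68 -0.17  1.82  0.18  0.66  0.01]
```

>>> {"name": "carry_out", "arguments": {"targets": [[0,0,-0.3,0,0,1,220],[0,0,0,0,0,1,220],[0,0,0,0,0,1,220],[0,0,0,0,0,1,220],[0,0,0,0,0,1,220]]}}

```text
clock: 16.02
position: [0.5258, 0.2585, 0.0695]
tool_rot: [3.141, -0.0, 1.764]
force: [-4.5, -2.2, 12.9]
grip_width: 0.0385
```

>>> {"name": "carry_out", "arguments": {"targets": [[0,0,0,0,0,1,220],[0,0,0,0,0,1,220],[0,0,0,0,0,0.7,220],[0,0,0,0,0,0.5,220],[0,0,0,0,0,0,220]]}}

```text
clock: 16.43
position: [0.5256, 0.2586, 0.0695]
tool_rot: [-3.142, 0.0, 1.431]
force: [-5.9, -2.1, 14.8]
grip_width: 0.0392
```

```bash
python3 -c "
from m import *
st(); print(bot.observe()['moment'],bot.observe()['qpos'].round(2))"
```

```text
16.43 [525.6 258.6  69.5] [-1.800e+02  1.000e-02  8.198e+01] F [-5.9 -2.1 14.8] w 39.2
[-0.66277504  1.42329703 -0.06951129] [-0.6   0.68  0.06  1.83 -0.06  0.64 -0.65]
```

>>> {"name": "carry_out", "arguments": {"targets": [[0,0,0,0,0,0.7,220],[0,0,0,0,0,0.7,220],[0,0,0,0,0,0,220]]}}

```text
clock: 16.68
position: [0.5257, 0.2589, 0.0695]
tool_rot: [3.142, -0.0, 1.284]
force: [-4.7, -0.6, 12.7]
grip_width: 0.0387
```

```bash
python3 -c "
from m import *
st(); print(bot.observe()['moment'])"
```

```text
16.68 [525.7 258.9  69.5] [ 1.800e+02 -3.000e-02  7.354e+01] F [-4.7 -0.6 12.7] w 38.7
[-0.285296    1.06420771  0.22586392]
```

>>> {"name": "carry_out", "arguments": {"targets": [[0,0,0,0,0,0.7,220],[0,0,0,0,0,0.7,220],[0,0,0,0,0,0,220]]}}

```text
clock: 16.93
position: [0.5243, 0.2589, 0.0693]
tool_rot: [-3.139, 0.001, 1.138]
force: [-12.6, -1.1, 17.7]
grip_width: 0.039
```

```bash
python3 -c "
from m import *
st(); print(bot.observe()['moment'])"
```

```text
16.93 [524.3 258.9  69.3] [-1.7988e+02  7.0000e-02  6.5180e+01] F [-12.6  -1.1  17.7] w 39.0
[-0.30049358  2.81000106  0.42542548]
```

>>> {"name": "carry_out", "arguments": {"targets": [[0,0,0,0,0,-0.3,220],[0,0,0,0,0,0,150],[0,0,0,0,0,0,90],[0,0,0,0,0,0,90],[0,0,0,0,0,0,90]]}}

```text
clock: 17.35
position: [0.526, 0.2586, 0.0688]
tool_rot: [3.141, -0.0, 1.173]
force: [0.6, 0.6, 0.5]
grip_width: 0.0554
```

>>> {"name": "carry_out", "arguments": {"targets": [[0,0,-5,0,0,0,90],[0,0,-20,0,0,0,90],[0,0,-35,0,0,0,60],[0,0,-38,0,0,0,0],[0,0,-38,0,0,0,0]]}}

```text
clock: 17.77
position: [0.5255, 0.2582, 0.2066]
tool_rot: [-3.141, 0.001, 1.172]
force: [0.5, 0.2, -0.4]
grip_width: 0.085
```

>>> {"name": "carry_out", "arguments": {"targets": [[-10,0,-30,0,0,0,0],[0,0,0,0,0,0,0],[0,0,0,0,0,0,0]]}}

```text
clock: 18.02
position: [0.5226, 0.2493, 0.2369]
tool_rot: [3.14, -0.003, 1.172]
force: [-0.2, -0.0, -0.9]
grip_width: 0.0853
```

```bash
python3 - <<'E'
from m import *
st(); f=grab('wrist'); pickle.dump(f,open('w7.pkl','wb')); 
P=cloud(f); m=mask(f,'green')&(P[...,2]>.05)&(P[...,2]<.07); S=P[m]; print(rect(S),np.median(S[:,2]))
c=S[:,:2].mean(0); k=(np.hypot(P[...,0]-c[0],P[...,1]-c[1])<.05)&(P[...,2]>.08)&(P[...,2]<.11); C=P[k]; print(cv2.minEnclosingCircle((C[:,:2]*1000).astype(np.float32)),np.median(C[:,2]))
cv2.imwrite('pics/w7.png',f['color'][:,:,::-1])
E
```

```text
18.02 [522.6 249.3 236.9] [ 1.7989e+02 -1.6000e-01  6.7150e+01] F [-0.2 -0.  -0.9] w 85.3
(array([524.7, 260.8]), array([52.3, 52.8]), 21.5) 0.06025705231279965
((524.197509765625, 260.8970642089844), 20.3370304107666) 0.09167479549956342
```

View pics/w7.png

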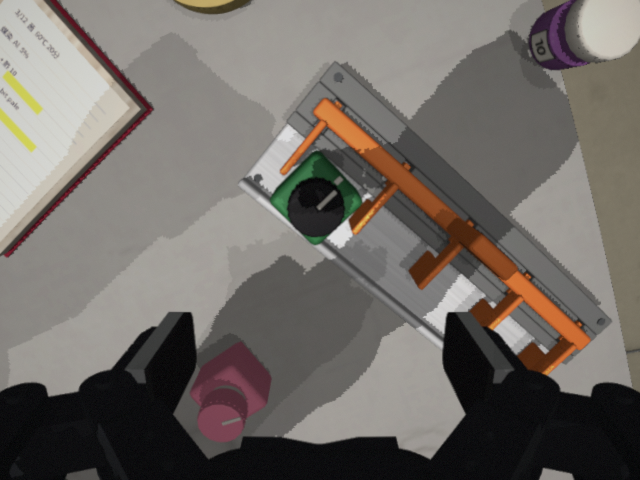

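Green stands in cell_3 about 3.5 mm from its point, with the cap's white line at the tick (near (345,178)), so it is tight. Red is next; I go to a hover and re-measure.

```bash
python3 - <<'E'
from m import *
go((575,-225,240,115.9))
E
```

```text
-> (575, -225, 240, 115.9) rows 13
[-32.0, 17.9, -0.4, 0.001, -0.001, -0.625]
[-33.1, 15.8, -0.4, 0.001, -0.001, -0.625]
[-34.1, 13.6, -0.4, 0.001, -0.001, -0.625]
[-34.9, 11.3, -0.4, 0.001, -0.001, -0.625]
[-35.6, 9.0, -0.4, 0.001, -0.001, -0.625]
[-36.1, 6.7, -0.4, 0.001, -0.001, -0.625]
[-36.5, 4.3, -0.4, 0.001, -0.001, -0.625]
[-36.7, 1.9, -0.4, 0.001, -0.001, -0.625]
[-36.7, -0.5, -0.4, 0.001, -0.001, -0.625]
[-36.6, -2.9, -0.4, 0.001, -0.001, -0.625]
[-36.3, -5.3, -0.4, 0.001, -0.001, -0.625]
[-35.9, -7.6, -0.4, 0.001, -0.001, -0.625]
[-35.3, -10.0, -0.4, 0.001, -0.001, -0.625]
```

>>> {"name": "carry_out", "arguments": {"targets": [[-32,17.9,-0.4,0,0,-0.625,0],[-33,15.8,-0.4,0,0,-0.625,0],[-34,13.6,-0.4,0,0,-0.625,0],[-35,11.3,-0.4,0,0,-0.625,0],[-35.6,9,-0.4,0,0,-0.625,0]]}}

```text
clock: 18.48
position: [0.5419, 0.0655, 0.2356]
tool_rot: [-3.14, 0.001, 1.504]
force: [0.1, 1.1, 0.4]
grip_width: 0.0855
```

>>> {"name": "carry_out", "arguments": {"targets": [[-36,6.7,-0.4,0,0,-0.625,0],[-36.5,4.3,-0.4,0,0,-0.625,0],[-36.7,2,-0.4,0,0,-0.625,0],[-36.7,-0.5,-0.4,0,0,-0.625,0],[-36.6,-3,-0.4,0,0,-0.625,0]]}}

```text
clock: 18.9
position: [0.5625, -0.1169, 0.2375]
tool_rot: [-3.14, -0.001, 1.831]
force: [0.6, 0.6, 0.6]
grip_width: 0.0853
```

>>> {"name": "carry_out", "arguments": {"targets": [[-36.3,-5.3,-0.4,0,0,-0.625,0],[-36,-7.6,-0.4,0,0,-0.625,0],[-35.3,-10,-0.4,0,0,-0.625,0],[0,0,0,0,0,0,0],[0,0,0,0,0,0,0]]}}

```text
clock: 19.32
position: [0.5744, -0.227, 0.2382]
tool_rot: [-3.139, -0.001, 2.02]
force: [0.9, 0.7, -0.8]
grip_width: 0.0854
```

```bash
python3 - <<'E'
from m import *
st(); f=grab('wrist'); pickle.dump(f,open('w8.pkl','wb')); jars(f); print(bot.observe()['qpos'].round(2))
E
```

```text
19.32 [ 574.4 -227.   238.2] [-1.7988e+02 -8.0000e-02  1.1575e+02] F [ 0.9  0.7 -0.8] w 85.4
red body top 1659 (array([ 577.5, -277.4]), array([52.4, 53.2]), 82.7) 0.0519 cap [ 577.4 -277.6] 20.2 0.0836
yellow body top 1756 (array([ 651.8, -225. ]), array([52.3, 53.6]), 68.8) 0.052 cap [ 652.  -225.3] 20.7 0.0835
green none
[ 0.22  0.5   0.09  1.62 -0.05  1.03  0.77]
```

```bash
python3 - <<'E'
from m import *
go((577.5,-277.5,110,115.8,35),(577.5,-277.5,60,115.8,16))
E
```

```text
-> (577.5, -277.5, 110, 115.8, 35) rows 4
[-12.2, -5.0, 32.1, -0.004, -0.004, 0.002]
[-12.1, -5.1, 32.1, -0.004, -0.004, 0.002]
[-12.1, -5.1, 32.1, -0.004, -0.004, 0.002]
[-12.1, -5.1, 32.1, -0.004, -0.004, 0.002]
-> (577.5, -277.5, 60, 115.8, 16) rows 4
[0.0, -0.0, 12.5, 0.0, 0.0, -0.0]
[0.0, -0.0, 12.5, 0.0, 0.0, -0.0]
[0.0, -0.0, 12.5, 0.0, 0.0, -0.0]
[0.0, -0.0, 12.5, 0.0, 0.0, -0.0]
```

>>> {"name": "carry_out", "arguments": {"targets": [[-12.2,-5,32,0,0,0,60],[-12.1,-5.1,32,0,0,0,60],[-12.1,-5.1,32,0,0,0,60],[-12.1,-5.1,32,0,0,0,60],[0,0,0,0,0,0,60]]}}

```text
clock: 19.78
position: [0.5751, -0.2769, 0.1055]
tool_rot: [-3.135, -0.006, 2.023]
force: [-1.6, -0.9, -1.2]
grip_width: 0.0655
```

>>> {"name": "carry_out", "arguments": {"targets": [[0,0,0,0,0,0,60],[0,0,15,0,0,0,60],[0,0,15,0,0,0,60],[0,0,12,0,0,0,60],[0,0,7,0,0,0,60]]}}

```text
clock: 20.2
position: [0.5788, -0.276, 0.0631]
tool_rot: [3.141, -0.0, 2.025]
force: [-0.1, -0.4, -0.5]
grip_width: 0.0654
```

>>> {"name": "carry_out", "arguments": {"targets": [[0,0,0,0,0,0,60],[0,0,0,0,0,0,60]]}}

```text
clock: 20.37
position: [0.5786, -0.2769, 0.0636]
tool_rot: [3.141, 0.0, 2.024]
force: [-0.4, 0.2, 1.1]
grip_width: 0.0654
```

>>> {"name": "carry_out", "arguments": {"targets": [[0,-1,2,0,0,0,60],[0,0,0,0,0,0,110],[0,0,0,0,0,0,140],[0,0,0,0,0,0,180],[0,0,0,0,0,0,220]]}}

```text
clock: 20.78
position: [0.5777, -0.2778, 0.0616]
tool_rot: [3.141, 0.001, 2.023]
force: [-0.7, 1.2, 7.2]
grip_width: 0.0389
```

>>> {"name": "carry_out", "arguments": {"targets": [[0,0,0,0,0,0,220],[0,0,0,0,0,0,220],[0,0,0,0,0,0,220]]}}

```text
clock: 21.03
position: [0.5777, -0.2778, 0.0616]
tool_rot: [3.141, 0.001, 2.023]
force: [0.4, 0.2, 7.0]
grip_width: 0.0388
```

>>> {"name": "carry_out", "arguments": {"targets": [[0,0,-8,0,0,0,220],[0,0,-20,0,0,0,220],[0,0,-30,0,0,0,220],[0,0,-35,0,0,0,220],[0,0,-30,0,0,0,220]]}}

```text
clock: 21.45
position: [0.5771, -0.2778, 0.1862]
tool_rot: [-3.142, 0.0, 2.023]
force: [0.4, 0.6, -1.8]
grip_width: 0.039
```

>>> {"name": "carry_out", "arguments": {"targets": [[0,0,-5,0,0,0,220],[0,0,0,0,0,0,220],[0,0,0,0,0,0,220]]}}

```text
clock: 21.7
position: [0.577, -0.2775, 0.1885]
tool_rot: [-3.141, -0.001, 2.024]
force: [-1.3, -0.4, -2.7]
grip_width: 0.039
```

```bash
python3 - <<'E'
from m import *
st(); go((592.6,125.4,192,150,36))
E
```

```text
21.7 [ 577.  -277.5  188.5] [-1.7998e+02 -3.0000e-02  1.1594e+02] F [-1.3 -0.4 -2.7] w 39.0
-> (592.6, 125.4, 192, 150, 36) rows 12
[29.6, 15.9, -0.3, -0.0, -0.0, -0.473]
[28.8, 17.3, -0.3, -0.0, -0.0, -0.473]
[27.9, 18.7, -0.3, -0.0, -0.0, -0.473]
[26.9, 20.1, -0.3, -0.0, -0.0, -0.473]
[25.9, 21.4, -0.3, -0.0, -0.0, -0.473]
[24.8, 22.6, -0.3, -0.0, -0.0, -0.473]
[23.7, 23.8, -0.3, -0.0, -0.0, -0.473]
[22.5, 25.0, -0.3, -0.0, -0.0, -0.473]
[21.2, 26.1, -0.3, -0.0, -0.0, -0.473]
[19.9, 27.1, -0.3, -0.0, -0.0, -0.473]
[18.5, 28.0, -0.3, -0.0, -0.0, -0.473]
[17.1, 28.9, -0.3, -0.0, -0.0, -0.473]
```

>>> {"name": "carry_out", "arguments": {"targets": [[29.6,15.9,-0.3,0,0,-0.473,220],[28.8,17.3,-0.3,0,0,-0.473,220],[27.9,18.7,-0.3,0,0,-0.473,220],[26.9,20,-0.3,0,0,-0.473,220],[25.9,21.4,-0.3,0,0,-0.473,220]]}}

```text
clock: 22.12
position: [0.5828, -0.1083, 0.1887]
tool_rot: [-3.14, -0.002, 2.273]
force: [1.7, 0.4, -2.6]
grip_width: 0.0391
```

>>> {"name": "carry_out", "arguments": {"targets": [[24.8,22.6,-0.3,0,0,-0.473,220],[23.7,23.8,-0.3,0,0,-0.473,220],[22.5,25,-0.3,0,0,-0.473,220],[21.2,26,-0.3,0,0,-0.473,220],[19.9,27,-0.3,0,0,-0.473,220]]}}

```text
clock: 22.53
position: [0.5892, 0.0593, 0.1902]
tool_rot: [-3.14, -0.002, 2.521]
force: [0.9, 0.8, -2.6]
grip_width: 0.0393
```

>>> {"name": "carry_out", "arguments": {"targets": [[18.5,28,-0.3,0,0,-0.473,220],[17,29,-0.3,0,0,-0.473,220],[0,0,0,0,0,0,220],[0,0,0,0,0,0,220],[0,0,0,0,0,0,220]]}}

```text
clock: 22.95
position: [0.5923, 0.1242, 0.1911]
tool_rot: [-3.139, -0.002, 2.617]
force: [0.0, -0.6, -2.7]
grip_width: 0.0388
```

```bash
python3 - <<'E'
from m import *
st(); f=grab('wrist'); pickle.dump(f,open('w9.pkl','wb')); z=bot.observe()['position'][2]-.0075
held(f,'red',z); go((592.4,125.2,78,150,25))
E
```

```text
22.95 [592.3 124.2 191.1] [-1.7988e+02 -9.0000e-02  1.4997e+02] F [ 0.  -0.6 -2.7] w 38.8
[400 303] [604.8 153.3] [573.7 105.2] len 57.2 ang90 57.1
[252 288] [571.1 107.3] [559.3 130.1] len 25.7 ang90 27.4
[310 224] [560.6 139.1] [600.8 157.9] len 44.4 ang90 25.0
-> (592.4, 125.2, 78, 150, 25) rows 5
[0.2, 0.3, 22.7, -0.003, -0.002, -0.003]
[0.2, 0.3, 22.7, -0.003, -0.002, -0.003]
[0.2, 0.3, 22.7, -0.003, -0.002, -0.003]
[0.2, 0.3, 22.7, -0.003, -0.002, -0.003]
[0.2, 0.3, 22.7, -0.003, -0.002, -0.003]
```

>>> {"name": "carry_out", "arguments": {"targets": [[0.2,0.3,23,0,0,0,220],[0.2,0.3,23,0,0,0,220],[0.2,0.3,23,0,0,0,220],[0.2,0.3,20,0,0,0,220],[0.2,0.3,12,0,0,0,220]]}}

```text
clock: 23.42
position: [0.5919, 0.125, 0.0891]
tool_rot: [-3.139, -0.002, 2.616]
force: [-0.1, -0.9, -2.2]
grip_width: 0.039
```

>>> {"name": "carry_out", "arguments": {"targets": [[0,0,5,0,0,0,220],[0,0,5,0,0,0,220],[0,0,3,0,0,0,220],[0,0,0,0,0,0,220],[0,0,0,0,0,0,220]]}}

```text
clock: 23.83
position: [0.5933, 0.1267, 0.0793]
tool_rot: [3.141, 0.001, 2.618]
force: [0.0, -0.1, -3.1]
grip_width: 0.0396
```

>>> {"name": "carry_out", "arguments": {"targets": [[0.7,-1.1,3,0,0,0,220],[0,0,3,0,0,0,220],[0,0,2,0,0,0,220],[0,0,1,0,0,0,220],[0,0,0,0,0,0,220]]}}

```text
clock: 24.25
position: [0.5918, 0.1261, 0.0697]
tool_rot: [-3.141, -0.0, 2.618]
force: [-1.1, -0.0, -0.0]
grip_width: 0.039
```

>>> {"name": "carry_out", "arguments": {"targets": [[0,0,0.5,0,0,0,220],[0,0,0.5,0,0,0,220],[0,0,0,0,0,0,220]]}}

```text
clock: 24.5
position: [0.5919, 0.1262, 0.0695]
tool_rot: [3.141, 0.0, 2.618]
force: [-6.3, -0.1, 15.1]
grip_width: 0.039
```

Foot on the base (z 69.5, +15 N). Twisting now.

>>> {"name": "carry_out", "arguments": {"targets": [[0,0,-0.3,0,0,0.5,220],[0,0,0,0,0,1,220],[0,0,0,0,0,1,220],[0,0,0,0,0,1,220],[0,0,0,0,0,1,220]]}}

```text
clock: 24.92
position: [0.5925, 0.1264, 0.0696]
tool_rot: [3.14, 0.0, 2.142]
force: [0.8, 0.7, 6.0]
grip_width: 0.0388
```

>>> {"name": "carry_out", "arguments": {"targets": [[0,0,0,0,0,1,220],[0,0,0,0,0,1,220],[0,0,0,0,0,1,220],[0,0,0,0,0,1,220],[0,0,0,0,0,0,220]]}}

```text
clock: 25.33
position: [0.5927, 0.1263, 0.0696]
tool_rot: [3.139, 0.0, 1.721]
force: [1.7, 0.1, 6.5]
grip_width: 0.039
```

```bash
python3 -c "
from m import *
st(); print(bot.observe()['moment'])"
```

```text
25.33 [592.7 126.3  69.6] [1.7988e+02 1.0000e-02 9.8590e+01] F [1.7 0.1 6.5] w 39.0
[ 0.01390288 -0.18515378 -0.07876564]
```

>>> {"name": "carry_out", "arguments": {"targets": [[0,0,0,0,0,1,220],[0,0,0,0,0,1,220],[0,0,0,0,0,1,220],[0,0,0,0,0,0,220]]}}

```text
clock: 25.67
position: [0.5929, 0.1262, 0.0696]
tool_rot: [3.139, -0.001, 1.406]
force: [2.5, 0.7, 6.6]
grip_width: 0.0392
```

```bash
python3 -c "
from m import *
st(); print(bot.observe()['moment'])"
```

```text
25.67 [592.9 126.2  69.6] [ 1.7987e+02 -3.0000e-02  8.0580e+01] F [2.5 0.7 6.6] w 39.2
[-0.06029871 -0.29459002 -0.07523519]
```

>>> {"name": "carry_out", "arguments": {"targets": [[0,0,0,0,0,0.8,220],[0,0,0,0,0,0.8,220],[0,0,0,0,0,0,220]]}}

```text
clock: 25.92
position: [0.5936, 0.1272, 0.0698]
tool_rot: [3.138, -0.002, 1.242]
force: [6.6, 2.5, 6.1]
grip_width: 0.0387
```

```bash
python3 -c "
from m import *
st(); print(bot.observe()['moment'])"
```

```text
25.92 [593.6 127.2  69.8] [ 1.7981e+02 -1.4000e-01  7.1140e+01] F [6.6 2.5 6.1] w 38.7
[ 0.65335697 -1.40121941  0.29304446]
```

>>> {"name": "carry_out", "arguments": {"targets": [[0,0,0,0,0,0.7,220],[0,0,0,0,0,0,220]]}}

```text
clock: 26.08
position: [0.5937, 0.1273, 0.0699]
tool_rot: [3.138, -0.003, 1.17]
force: [5.5, 3.4, 6.2]
grip_width: 0.0387
```

```bash
python3 -c "
from m import *
st(); print(bot.observe()['moment'])"
```

```text
26.08 [593.7 127.3  69.9] [ 1.7981e+02 -1.7000e-01  6.7020e+01] F [5.5 3.4 6.2] w 38.7
[ 0.79485463 -1.43082687  0.37520438]
```

>>> {"name": "carry_out", "arguments": {"targets": [[0,0,0,0,0,-0.2,220],[0,0,0,0,0,0,150],[0,0,0,0,0,0,90],[0,0,0,0,0,0,90],[0,0,0,0,0,0,90]]}}

```text
clock: 26.5
position: [0.5916, 0.1259, 0.0688]
tool_rot: [-3.141, 0.0, 1.193]
force: [-0.4, 0.1, -0.1]
grip_width: 0.055
```

>>> {"name": "carry_out", "arguments": {"targets": [[0,0,-5,0,0,0,90],[0,0,-20,0,0,0,90],[0,0,-35,0,0,0,60],[0,0,-38,0,0,0,0],[0,0,-38,0,0,0,0]]}}

```text
clock: 26.92
position: [0.5912, 0.1256, 0.2066]
tool_rot: [-3.141, 0.001, 1.193]
force: [1.0, -0.1, 0.7]
grip_width: 0.085
```

>>> {"name": "carry_out", "arguments": {"targets": [[-10,0,-30,0,0,0,0],[0,0,0,0,0,0,0],[0,0,0,0,0,0,0]]}}

```text
clock: 27.17
position: [0.5886, 0.1165, 0.2369]
tool_rot: [3.139, -0.002, 1.193]
force: [0.3, 0.7, -0.1]
grip_width: 0.0856
```

```bash
cat >> m.py <<'E'
def placed(f):
    P=cloud(f)
    for c in('red','green','yellow'):
        m=mask(f,c)&(P[...,2]>.054)&(P[...,2]<.07)
        if m.sum()<100: continue
        S=P[m]; q=S[:,:2].mean(0); k=(np.hypot(P[...,0]-q[0],P[...,1]-q[1])<.045)&(P[...,2]>.08)&(P[...,2]<.11); C=P[k]
        print(c,rect(S),np.median(S[:,2]).round(4),'cap',np.round(cv2.minEnclosingCircle((C[:,:2]*1000).astype(np.float32))[0],1),np.median(C[:,2]).round(4))
E
python3 - <<'E'
from m import *
st(); f=grab('wrist'); pickle.dump(f,open('w10.pkl','wb')); placed(f)
cv2.imwrite('pics/w10.png',f['color'][:,:,::-1])
go((650,-190,240,115))
E
```

```text
27.17 [588.6 116.5 236.9] [ 1.7987e+02 -1.2000e-01  6.8350e+01] F [ 0.3  0.7 -0.1] w 85.6
red (array([593.1, 125.4]), array([52.9, 53.6]), 20.5) 0.0603 cap [602.4 139. ] 0.0917
green (array([524.7, 260.1]), array([53.2, 53. ]), 20.9) 0.0604 cap [524.6 260.1] 0.0917
-> (650, -190, 240, 115) rows 9
[-29.2, 19.0, -0.5, 0.001, -0.001, -0.863]
[-30.7, 16.3, -0.5, 0.001, -0.001, -0.863]
[-32.1, 13.4, -0.5, 0.001, -0.001, -0.863]
[-33.2, 10.5, -0.5, 0.001, -0.001, -0.863]
[-34.0, 7.4, -0.5, 0.001, -0.001, -0.863]
[-34.5, 4.3, -0.5, 0.001, -0.001, -0.863]
[-34.8, 1.2, -0.5, 0.001, -0.001, -0.863]
[-34.7, -1.9, -0.5, 0.001, -0.001, -0.863]
[-34.4, -5.1, -0.5, 0.001, -0.001, -0.863]
```

View pics/w10.png

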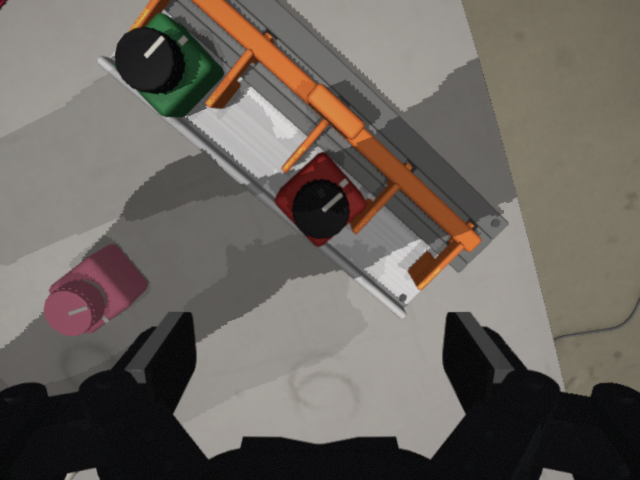

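>>> {"name": "carry_out", "arguments": {"targets": [[-29.2,19,-0.5,0,0,-0.65,0],[-30.7,16.3,-0.5,0,0,-0.65,0],[-32,13.4,-0.5,0,0,-0.65,0],[-33.2,10.5,-0.5,0,0,-0.65,0],[-34,7.4,-0.5,0,0,-0.65,0]]}}

```text
clock: 27.63
position: [0.6145, -0.0562, 0.2359]
tool_rot: [-3.139, 0.0, 1.538]
force: [0.2, -0.4, -0.9]
grip_width: 0.0853
```

>>> {"name": "carry_out", "arguments": {"targets": [[-34.5,4.3,-0.5,0,0,-0.65,0],[-34.8,1.2,-0.5,0,0,-0.65,0],[-34.7,-1.9,-0.5,0,0,-0.65,0],[-20,-5,-0.5,0,0,-0.4,0],[0,0,0,0,0,0,0]]}}

```text
clock: 28.05
position: [0.6186, -0.1851, 0.238]
tool_rot: [-3.139, 0.001, 1.777]
force: [-0.7, -0.0, -0.5]
grip_width: 0.0852
```

>>> {"name": "carry_out", "arguments": {"targets": [[0,0,0,0,0,0,0],[0,0,0,0,0,0,0]]}}

```text
clock: 28.22
position: [0.6201, -0.1785, 0.2383]
tool_rot: [-3.14, -0.001, 1.78]
force: [-0.9, 0.8, 0.4]
grip_width: 0.0857
```

```bash
python3 - <<'E'
from m import *
st(); f=grab('wrist'); pickle.dump(f,open('w11.pkl','wb')); jars(f)
go((652,-225.2,112,101.8,35))
E
```

```text
28.22 [ 620.1 -178.5  238.3] [-1.7992e+02 -7.0000e-02  1.0199e+02] F [-0.9  0.8  0.4] w 85.7
red none
yellow body top 1746 (array([ 651.9, -224.3]), array([52.5, 53.5]), 68.8) 0.052 cap [ 652.1 -225. ] 20.6 0.0837
green none
-> (652, -225.2, 112, 101.8, 35) rows 4
[-13.2, 5.3, 31.6, -0.003, -0.003, 0.01]
[-13.2, 5.3, 31.6, -0.003, -0.003, 0.01]
[-13.2, 5.3, 31.6, -0.003, -0.003, 0.01]
[-13.2, 5.4, 31.6, -0.003, -0.003, 0.01]
```

>>> {"name": "carry_out", "arguments": {"targets": [[-13.2,5.3,31.6,0,0,0,60],[-13.2,5.3,31.6,0,0,0,60],[-13.2,5.3,31.6,0,0,0,60],[-13.2,5.3,31.6,0,0,0,60],[0,0,0,0,0,0,60]]}}

```text
clock: 28.68
position: [0.65, -0.2264, 0.1061]
tool_rot: [-3.134, -0.003, 1.78]
force: [-0.5, -0.5, -0.5]
grip_width: 0.0655
```

>>> {"name": "carry_out", "arguments": {"targets": [[0,0,0,0,0,0,60],[0,0,0,0,0,0,60]]}}

```text
clock: 28.85
position: [0.6525, -0.2256, 0.1138]
tool_rot: [3.141, -0.0, 1.781]
force: [-0.3, -0.4, 0.4]
grip_width: 0.0655
```

```bash
python3 - <<'E'
from m import *
st(); go((652,-225.2,62,101.8,15))
E
```

```text
28.85 [ 652.5 -225.6  113.8] [179.96  -0.   102.06] F [-0.3 -0.4  0.4] w 65.5
-> (652, -225.2, 62, 101.8, 15) rows 4
[0.1, -0.1, 13.0, 0.002, -0.0, 0.011]
[0.1, -0.1, 13.0, 0.002, -0.0, 0.011]
[0.1, -0.1, 13.0, 0.002, -0.0, 0.011]
[0.1, -0.1, 13.0, 0.002, -0.0, 0.011]
```

>>> {"name": "carry_out", "arguments": {"targets": [[0.1,-0.1,16,0,0,0,60],[0.1,-0.1,16,0,0,0,60],[0.1,-0.1,13,0,0,0,60],[0.1,-0.1,7,0,0,0,60],[0,0,0,0,0,0,60]]}}

```text
clock: 29.27
position: [0.6512, -0.2258, 0.0605]
tool_rot: [-3.141, -0.001, 1.781]
force: [0.4, -0.1, -0.3]
grip_width: 0.0652
```

>>> {"name": "carry_out", "arguments": {"targets": [[0,0,0,0,0,0,60],[0,0,0,0,0,0,110],[0,0,0,0,0,0,140],[0,0,0,0,0,0,180],[0,0,0,0,0,0,220]]}}

```text
clock: 29.68
position: [0.6522, -0.2266, 0.0619]
tool_rot: [3.14, 0.001, 1.78]
force: [1.7, 1.4, 6.6]
grip_width: 0.039
```

>>> {"name": "carry_out", "arguments": {"targets": [[0,0,0,0,0,0,220],[0,0,0,0,0,0,220],[0,0,0,0,0,0,220]]}}

```text
clock: 29.93
position: [0.6523, -0.2267, 0.062]
tool_rot: [3.14, 0.001, 1.78]
force: [1.0, 0.1, 7.3]
grip_width: 0.0391
```

>>> {"name": "carry_out", "arguments": {"targets": [[0,0,-8,0,0,0,220],[0,0,-20,0,0,0,220],[0,0,-30,0,0,0,220],[0,0,-35,0,0,0,220],[0,0,-30,0,0,0,220]]}}

```text
clock: 30.35
position: [0.6512, -0.2267, 0.1863]
tool_rot: [-3.142, 0.0, 1.78]
force: [-0.1, 0.8, -2.4]
grip_width: 0.039
```

>>> {"name": "carry_out", "arguments": {"targets": [[0,0,-5,0,0,0,220],[0,0,0,0,0,0,220],[0,0,0,0,0,0,220]]}}

```text
clock: 30.6
position: [0.6511, -0.2263, 0.1886]
tool_rot: [-3.141, -0.0, 1.78]
force: [-0.1, 0.7, -3.9]
grip_width: 0.0388
```

```bash
python3 - <<'E'
from m import *
st(); go((626,59.4,192,150,34))
E
```

```text
30.6 [ 651.1 -226.3  188.6] [-1.7997e+02 -2.0000e-02  1.0200e+02] F [-0.1  0.7 -3.9] w 38.8
-> (626, 59.4, 192, 150, 34) rows 9
[31.6, 3.9, -0.4, -0.0, -0.001, -0.889]
[31.1, 6.8, -0.4, -0.0, -0.001, -0.889]
[30.4, 9.7, -0.4, -0.0, -0.001, -0.889]
[29.3, 12.4, -0.4, -0.0, -0.001, -0.889]
[28.1, 15.1, -0.4, -0.0, -0.001, -0.889]
[26.5, 17.7, -0.4, -0.0, -0.001, -0.889]
[24.8, 20.0, -0.4, -0.0, -0.001, -0.889]
[22.8, 22.3, -0.4, -0.0, -0.001, -0.889]
[20.6, 24.3, -0.4, -0.0, -0.001, -0.889]
```

>>> {"name": "carry_out", "arguments": {"targets": [[31.6,3.9,-0.4,0,0,-0.889,220],[31,6.8,-0.4,0,0,-0.889,220],[30.4,9.7,-0.4,0,0,-0.889,220],[29.3,12.4,-0.4,0,0,-0.889,220],[28,15,-0.4,0,0,-0.889,220]]}}

```text
clock: 31.02
position: [0.6363, -0.0665, 0.1892]
tool_rot: [-3.139, -0.002, 2.25]
force: [0.8, -0.6, -2.3]
grip_width: 0.039
```

>>> {"name": "carry_out", "arguments": {"targets": [[26.5,17.7,-0.4,0,0,-0.889,220],[24.8,20,-0.4,0,0,-0.889,220],[22.8,22.3,-0.4,0,0,-0.889,220],[20.6,24.3,-0.4,0,0,-0.889,220],[0,0,0,0,0,0,220]]}}

```text
clock: 31.43
position: [0.6248, 0.0666, 0.1909]
tool_rot: [3.14, -0.004, 2.632]
force: [0.2, 1.8, -2.3]
grip_width: 0.0391
```

>>> {"name": "carry_out", "arguments": {"targets": [[0,0,0,0,0,0,220],[0,0,0,0,0,0,220]]}}

```text
clock: 31.6
position: [0.6259, 0.0584, 0.1913]
tool_rot: [-3.14, -0.001, 2.617]
force: [-0.7, -1.3, -3.0]
grip_width: 0.0392
```

```bash
python3 - <<'E'
from m import *
st(); f=grab('wrist'); pickle.dump(f,open('w12.pkl','wb')); z=bot.observe()['position'][2]-.0075
held(f,'yellow',z); go((626,59.2,82,150,25))
E
```

```text
31.6 [625.9  58.4 191.3] [-1.7990e+02 -8.0000e-02  1.4995e+02] F [-0.7 -1.3 -3. ] w 39.2
[399 302] [637.9  87.2] [611.6  43.4] len 51.1 ang90 59.0
[249 296] [606.9  38.6] [591.8  65.3] len 30.7 ang90 29.6
[319 224] [595.8  76.1] [632.4  93.4] len 40.5 ang90 25.4
-> (626, 59.2, 82, 150, 25) rows 5
[0.1, 0.3, 21.9, -0.003, -0.002, -0.004]
[0.1, 0.3, 21.9, -0.003, -0.002, -0.004]
[0.1, 0.3, 21.9, -0.003, -0.002, -0.004]
[0.1, 0.3, 21.9, -0.003, -0.002, -0.004]
[0.2, 0.2, 21.9, -0.003, -0.002, -0.004]
```

>>> {"name": "carry_out", "arguments": {"targets": [[0.1,0,23,0,0,0,220],[0.1,0,23,0,0,0,220],[0.1,0,23,0,0,0,220],[0.1,0,20,0,0,0,220],[0.2,0,12,0,0,0,220]]}}

```text
clock: 32.07
position: [0.6249, 0.0577, 0.089]
tool_rot: [-3.139, -0.002, 2.616]
force: [-0.0, -0.7, -2.6]
grip_width: 0.039
```

>>> {"name": "carry_out", "arguments": {"targets": [[0,0,5,0,0,0,220],[0,0,5,0,0,0,220],[0,0,2,0,0,0,220],[0,0,0,0,0,0,220],[0,0,0,0,0,0,220]]}}

```text
clock: 32.48
position: [0.6264, 0.0592, 0.0804]
tool_rot: [3.141, 0.001, 2.618]
force: [0.1, -1.7, -2.5]
grip_width: 0.0391
```

Position (626.4, 59.2) matches cell_0 (626.1, 59.4). Lowering to contact near z 70.

>>> {"name": "carry_out", "arguments": {"targets": [[0,0,4,0,0,0,220],[0,0,3,0,0,0,220],[0,0,2,0,0,0,220],[0,0,1,0,0,0,220],[0,0,0,0,0,0,220]]}}

```text
clock: 32.9
position: [0.6264, 0.0594, 0.0699]
tool_rot: [3.141, 0.001, 2.618]
force: [-1.3, -0.4, 4.1]
grip_width: 0.0387
```

>>> {"name": "carry_out", "arguments": {"targets": [[0,0,0.6,0,0,0,220],[0,0,0,0,0,0,220],[0,0,0,0,0,0,220]]}}

```text
clock: 33.15
position: [0.6265, 0.0595, 0.0698]
tool_rot: [3.141, 0.001, 2.618]
force: [-2.4, 0.2, 10.2]
grip_width: 0.0388
```

>>> {"name": "carry_out", "arguments": {"targets": [[0,0,-0.2,0,0,0.5,220],[0,0,0,0,0,1,220],[0,0,0,0,0,1,220],[0,0,0,0,0,1,220],[0,0,0,0,0,1,220]]}}

```text
clock: 33.57
position: [0.6266, 0.0591, 0.0699]
tool_rot: [3.14, 0.001, 2.142]
force: [-0.7, -1.3, 5.1]
grip_width: 0.0388
```

>>> {"name": "carry_out", "arguments": {"targets": [[0,0,0,0,0,1,220],[0,0,0,0,0,1,220],[0,0,0,0,0,1,220],[0,0,0,0,0,1,220],[0,0,0,0,0,1,220]]}}

```text
clock: 33.98
position: [0.6264, 0.0592, 0.0698]
tool_rot: [3.141, -0.0, 1.618]
force: [-1.3, 0.1, 5.5]
grip_width: 0.039
```

>>> {"name": "carry_out", "arguments": {"targets": [[0,0,0,0,0,1,220],[0,0,0,0,0,1,220],[0,0,0,0,0,0.8,220],[0,0,0,0,0,0,220],[0,0,0,0,0,0,220]]}}

```text
clock: 34.4
position: [0.6264, 0.0596, 0.0695]
tool_rot: [3.141, -0.0, 1.332]
force: [-0.0, 0.4, 3.6]
grip_width: 0.0391
```

```bash
python3 -c "
from m import *
st(); print(bot.observe()['moment'])"
```

```text
34.4 [626.4  59.6  69.5] [ 1.7995e+02 -1.0000e-02  7.6300e+01] F [-0.   0.4  3.6] w 39.1
[ 0.09596293 -0.12557043  0.05884175]
```

>>> {"name": "carry_out", "arguments": {"targets": [[0,0,0,0,0,0.8,220],[0,0,0,0,0,0.7,220],[0,0,0,0,0,0,220]]}}

```text
clock: 34.65
position: [0.6263, 0.0592, 0.0694]
tool_rot: [3.141, -0.0, 1.171]
force: [-0.2, -0.3, 3.5]
grip_width: 0.0392
```

```bash
python3 -c "
from m import *
st(); print(bot.observe()['moment'])"
```

```text
34.65 [626.3  59.2  69.4] [179.97  -0.    67.1 ] F [-0.2 -0.3  3.5] w 39.2
[-0.1576868  -0.01811311  0.2422263 ]
```

>>> {"name": "carry_out", "arguments": {"targets": [[0,0,0,0,0,0.8,220],[0,0,0,0,0,0,220]]}}

```text
clock: 34.82
position: [0.6264, 0.0594, 0.0693]
tool_rot: [3.141, -0.0, 1.089]
force: [1.5, 0.5, 2.7]
grip_width: 0.0388
```

```bash
python3 -c "
from m import *
st(); print(bot.observe()['moment'])"
```

```text
34.82 [626.4  59.4  69.3] [ 1.7996e+02 -2.0000e-02  6.2390e+01] F [1.5 0.5 2.7] w 38.8
[ 0.05881967 -0.38409894  0.23796384]
```

>>> {"name": "carry_out", "arguments": {"targets": [[0,0,0,0,0,-0.2,220],[0,0,0,0,0,0,150],[0,0,0,0,0,0,90],[0,0,0,0,0,0,90],[0,0,0,0,0,0,90]]}}

```text
clock: 35.23
position: [0.6257, 0.059, 0.069]
tool_rot: [-3.141, 0.0, 1.111]
force: [-0.5, -0.1, -0.2]
grip_width: 0.0555
```

>>> {"name": "carry_out", "arguments": {"targets": [[0,0,-5,0,0,0,90],[0,0,-20,0,0,0,90],[0,0,-35,0,0,0,60],[0,0,-38,0,0,0,0],[0,0,-38,0,0,0,0]]}}

```text
clock: 35.65
position: [0.6255, 0.0589, 0.2069]
tool_rot: [-3.141, 0.001, 1.11]
force: [0.3, 0.9, 0.5]
grip_width: 0.0851
```

>>> {"name": "carry_out", "arguments": {"targets": [[20,-18,-35,0,0,0,0],[38,-10,-35,0,0,0,0],[38,0,0,0,0,0,0],[0,0,0,0,0,0,0],[0,0,0,0,0,0,0]]}}

```text
clock: 36.07
position: [0.6423, 0.1504, 0.2659]
tool_rot: [-3.141, -0.0, 1.113]
force: [-0.6, -1.7, -0.7]
grip_width: 0.0853
```

```bash
python3 - <<'E'
from m import *
st(); f=grab('wrist'); pickle.dump(f,open('w13.pkl','wb')); placed(f)
cv2.imwrite('pics/w13.png',cv2.resize(f['color'][:,:,::-1],(800,600),interpolation=cv2.INTER_CUBIC))
P=cloud(f); Q=P[mask(f,'orange')]; ex=np.array([.8918,.4524]); ey=np.array([-.4524,.8918]); c=np.array([.6257,.1834])
a=(Q[:,:2]-c)@ex*1000; b=(Q[:,:2]-c)@ey*1000; z=Q[:,2]*1000; k=abs(a)<12
for lo in(-150,-100,50,100,140):
    j=k&(b>lo)&(b<lo+12)&(z<60); 
    if j.sum()>20: print('spine',lo,np.median(z[j]).round(1),np.percentile(a[j],[3,97]).round(1))
print('ends',np.percentile(b[k],[.2,99.8]).round(1))
E
```

```text
36.07 [642.3 150.4 265.9] [-1.7999e+02 -1.0000e-02  6.3800e+01] F [-0.6 -1.7 -0.7] w 85.3
red (array([593.4, 126.1]), array([52.9, 52.9]), 19.4) 0.0603 cap [604.1 141.1] 0.0917
green (array([525.6, 260.4]), array([52.7, 53.1]), 21.7) 0.0602 cap [525.4 260.4] 0.0917
yellow (array([626.2,  61.6]), array([52.4, 52.8]), 20.3) 0.0603 cap [618.6  76.2] 0.0917
spine -150 47.5 [-11.   10.4]
spine -100 47.5 [-5.9  8. ]
spine 50 47.6 [-6.1  8.2]
spine 100 47.5 [-6.1  7.9]
spine 140 47.5 [-11.   11.5]
ends [-157.   157.5]
```

View pics/w13.png

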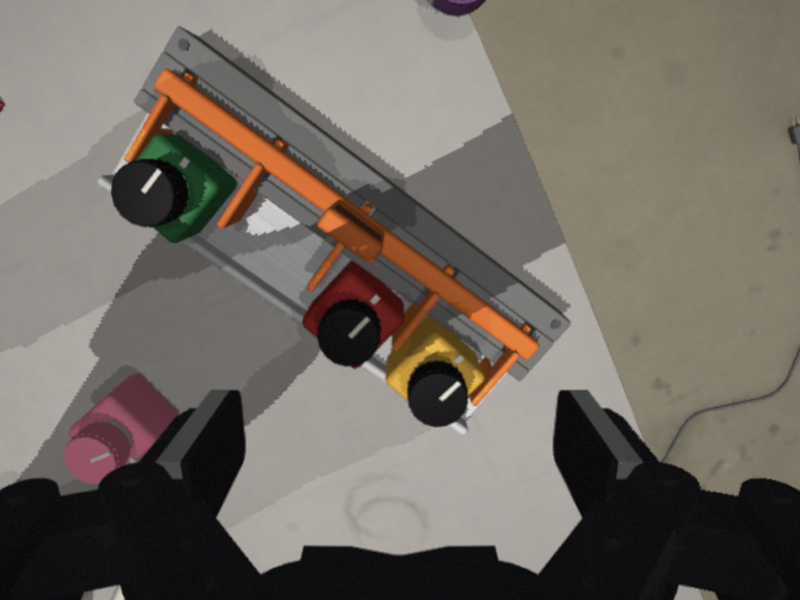

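All three jars are in compartments. As a last check I measure each cap's white-line angle against its jar's body angle.

```bash
python3 - <<'E'
from m import *
def chk(fn,cs,zt):
    f=pickle.load(open(fn,'rb')); P=cloud(f); hsv=cv2.cvtColor(f['color'],cv2.COLOR_RGB2HSV)
    for c,(x,y,yaw) in cs.items():
        d=np.hypot(P[...,0]*1000-x,P[...,1]*1000-y); w=(hsv[...,2]>110)&(hsv[...,1]<60)
        L=w&(d<19)&(P[...,2]>zt-.006)&(P[...,2]<zt+.01); T=w&(d>20.5)&(d<31)&(P[...,2]>zt-.045)&(P[...,2]<zt-.02)
        q=P[L][:,:2]*1000; t=P[T][:,:2]*1000
        if len(q)<8: print(c,'no line',len(q)); continue
        v=np.linalg.svd(q-q.mean(0))[2][0]; v*=np.sign(v@(q.mean(0)-[x,y]))
        print(fn,c,'line',np.degrees(np.arctan2(v[1],v[0])).round(1),'n',len(q),'tick',[np.degrees(np.arctan2(*(t.mean(0)-[x,y])[::-1])).round(1),len(t)] if len(t) else None,'body',yaw)
chk('w5.pkl',dict(red=(577.6,-277.4,82.8),yellow=(652,-225,68.7),green=(571.4,-142.2,2.7)),.084)
chk('w13.pkl',dict(red=(593.4,126.1,19.4),yellow=(626.2,61.6,20.3),green=(525.6,260.4,21.7)),.092)
E
```

```text
w5.pkl red line 58.5 n 81 tick [np.float64(-9.7), 20] body 82.8
w5.pkl yellow line 41.1 n 61 tick None body 68.7
w5.pkl green line 80.3 n 38 tick None body 2.7
w13.pkl red line 19.8 n 56 tick [np.float64(18.3), 27] body 19.4
w13.pkl yellow line 20.1 n 89 tick [np.float64(17.1), 24] body 20.3
w13.pkl green line 21.2 n 106 tick [np.float64(22.3), 19] body 21.7
```

```bash
python3 -c "
from workcell import bot
print(bot.job_done())"
```

```text
the job is handed in; nothing more can be done
None
```

The job is handed in at 36 s of the 208 s allowed. The interface gives no verdict, so the results below are my own last measurements.

- **Comb:** It was seated before any jar went into the tray, with its wings toward the front lip. The spine top read 47.5 mm along its whole length against 48 mm expected. Its ends are where they should be to about 1–2 mm.
- **Jars:** Green is in cell_3, red in cell_1 and yellow in cell_0, each upright and about 1–3 mm from its compartment point. The blue jar was not in the scene.
- **Caps:** Each white line ended within about 3° of its tick, so all three caps are tight at the stop. The twisting moment rose at the end of each turn: 0.43 N m for green, 0.38 for red and 0.24 for yellow.
- **Bystanders:** The gripper stayed clear of the tape roll, the beaker and the pink look-alike, and it ended open above the tray touching nothing. I did not re-measure where those items stood at the end.

Two readings disagreed. The cap centres measured for red and yellow in the last view came out wrong because the comb's tab and the neighbouring caps got into the measurement, so I relied on the body centres instead. The side camera's first estimate of the rail was about 4 mm off the wrist camera's; I went with the wrist camera, and the comb dropped in without resistance.

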